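# Torque the clamp screw of a pressure-digestion vessel

## Task

Put the ring of the torque wrench from the mat fully down over the hexagon screw on the closed digestion vessel and pull the handle clockwise (seen from above) until the wrench's joint gives; stop there, because pulling on past the end of that give over-tightens the screw and ruins the seal. Then lift the wrench off without slackening the screw and lay it gently back flat on the mat, handle and ring both over the mat, leaving everything else where it stands.

Things in the scene. Friction and masses are not known exactly. Their poses are not given: they have to be found in the camera images.
- holder: fixed aluminium block on the bench holding a closed steel pressure-digestion vessel. Base plate 130 x 110 x 14 mm, collar 86 mm wide up to 54 mm, vessel 66 mm wide, knurled round cap 76 mm wide, its top 124 mm above the bench. In the cap's middle stands the clamp screw. Origin: centre of the underside, z up.
- screw_top (a point): centre of the flat top of the clamp screw's oiled steel hexagon head: 36 mm across flats, 18.5 mm high, rim chamfered 2.5 mm, on a round collar 49 mm wide. About 150 mm above the bench; 149.5 in the holder's frame when home, up to 0.5 more before. z up; x square to a flat (flats every 60 degrees). Turns clockwise from above at 0.2 N m by an unknown 10 to 40 degrees, then comes up hard.
- seal (a joint): white PTFE seal under the screw's collar, rad: 0 while sound. It is wrung round and spoilt (the value grows) when the screw is driven clockwise with more than about 2.4 N m.
- mat: grey bench mat 360 (x) x 190 (y) x 3 mm, fixed. Origin: centre of the underside.
- wrench: preset break-over torque wrench on the mat, 290 mm long, about 0.37 kg. x along the handle from grip to head, z up, origin under the socket's axis, level with the handle's underside. Black flat-sided grip 24 mm wide (y), 26 high (z 0 to 26), x = -255 to -105 mm; steel neck 16 mm wide to -50; break joint (vertical pin) at x = -45, ring head round x = 0. Centre of mass near x = -100.
- grip (a point): load mark of the wrench, a pale band round the middle of the black grip: x = -180, z = 13 mm in the wrench's frame, axes as the wrench's. A level pull here, square to the handle, makes the break joint give at about 9 N (1.6 N m on the screw). Hold it lightly while pulling, so that the handle can swing about the pin. Ring and screw wind up elastically by about 0.05 rad first.
- socket (a point): centre of the wrench's ring head: hexagonal through hole 39 mm across flats in a ring 18 mm thick (z 4 to 22 mm in the wrench's frame, this point at 13), 53 mm over its outer flats. z up, x towards the ring's free end, square to a flat of the hole. A loaded ring wedges: let off and centre it in its slack before lifting. Seated, its underside rests on the screw's collar and this point lies 9.5 mm below screw_top.
- wrench_head (a joint): break joint, rad: 0 = straight. Rigid up to about 1.2 N m at the pin in the tightening sense (from above the handle turns clockwise against the head), then it gives with falling resistance (0.2 N m left at the end) to a hard stop at 0.35; past that the wrench no longer limits the torque. Springs straight when let off.
- spare_vessel: bystander: open empty steel vessel, 66 mm wide, 82 mm high; origin in the middle of its underside.
- liner: bystander: white PTFE cup, 48 mm wide, 58 mm high; origin in the middle of its underside.
- spare_screw: bystander: spare clamp screw standing on its hexagon head (36 mm) with its thread upwards, 52 mm high; origin in the middle of its underside.
- spanner: bystander: plain one-piece open spanner about 170 mm long lying on the bench; not a torque wrench.
- reagent: bystander: amber bottle, 54 mm wide, 95 mm high; origin in the middle of its underside.
- beaker: bystander: glass beaker, 72 mm wide, 85 mm high; origin in the middle of its underside.
There are look-alikes about, which are no part of the job. Of the things shaped like the holder, the aluminium one is meant.

How it is judged:
By the outcome, as a careful person would: the job done as asked, in the order asked, and still so for the second after the job is handed in, with the robot touching nothing.
It also fails if it takes over 72 s, if anything falls off the work surface, if the arm or the gripper's body presses on something with over 40 N, if the wrist force passes 120 N, or if a joint passes its speed limit or range.

## Robot

A 6-joint arm with a two-finger parallel gripper is mounted at the origin on the work surface. World frame = base frame: x ahead of the robot, y to its left, z up, the work surface at z = 0. Lengths are in m, angles in rad, forces in N, time in s.
With the tool pointing down it reaches from about 0.375 to 0.9 m from the base axis. Payload 3.1 kg.
Tool frame: the origin (TCP) lies midway between the tips of the shut fingers; the grasp point (between the pads) lies 19 mm behind it (manip.hold_point_z is the distance from the TCP to the grasp point, in m); z points along the fingers, y is the direction in which the jaws open and shut (so a half turn about z gives the same grasp; the last joint's range is limited). The gripper opens to 85 mm and grips with 20 to 120 N. Pads are 22 mm wide; open, the fingers measure 114 mm over their backs; the gripper's body (76 mm by 85 mm) begins 54 mm behind the grasp point. The pads swing forward as they close: fully open they stand 13 mm farther back than shut.
Start: joints at [-1.315, 0.527, 1.433, -0, 1.181, -0.178], TCP at [0.263, -0.567, 0.231] pointing down, gripper open.
Joint ranges: [-3.08, 3.08], [-0.75, 2.2], [0.22, 2.44], [-1.43, 4.57], [0, 2.65], [-2.85, 2.85]. Speed limits (rad/s): [2.79, 2.79, 3.14, 3.14, 3.14, 3.14].

## Interface

Orientations are given as a unit quaternion [x, y, z, w].
In Python, from station import manip gives the robot as it stands.
- The arm moves only by the tool drive_tool, never from a script. Its argument "motion" is one flat list of numbers, 7 for each row, row after row: the shift along the tool's x, y, z in mm, then the turn, a rotation vector about the tool's x, y, z in degrees, then the finger opening in mm, from 0 to 85.4. A call has 1 to 8 rows; each row is the pose to reach, as a shift and turn from the pose measured when the call began, along the tool's axes at that moment; what a row does not reach only later rows make up. A row lasts 1/8 s, in which the tool goes at most 62.5 mm and 10.7 degrees, less where a joint would pass 70% of its speed; a pose out of reach is approached as far as the arm can. A call with a gripper value outside its range is refused whole. The fingers move at their own pace and stop on an object; "force" is the grip in N (left out, the last holds). Time passes only in rows, so rows that repeat a pose let the fingers close. It gives the time, the measured TCP pose, the force and the opening at its end, in the units of the state.
- manip.sense(): the state, without advancing time (a new reading comes with each control period).
- manip.snapshot(name): name is "scene" or "side" or "wrist"; returns a dict with "color" (384x512x3 uint8, red, green, blue), "fx", "fy", "cx", "cy" (pixels), "view" (4x4, takes a point from world to camera coordinates). Camera axes: x right, y up, looking along -z (the intrinsics and any distortion apply to the point x, -y, -z); pixel columns grow to the right and rows downward; lengths in m; the calibration is good to about 2 mm. The wrist camera is an equidistant fisheye: a pixel r from the principal point sees the ray r / f radians off the axis. A picture is of the moment at which its call begins. There is no depth.
- manip.sign_off(): hands the job in, once; it reports no verdict.
The state is a dict: "t": time; "q": joint angles; "qd": joint speeds; "tau": joint torques, N m; "tcp_pos": TCP position; "tool_rot": TCP orientation; "force": force on the tool from outside, world axes, zero at the start; "ft_torque": the same for the moment, N m; "finger_gap": opening from 0.0 (shut) to 1.0 (fully open).
Only numpy, scipy, OpenCV 4.12 (cv2) and the standard library are available. Lean on these libraries where they do the work, as an engineer would, in place of code of your own. Each camera call takes 0.05 s, during which the arm holds its last target.

## Working session

There is one attempt and no reset: what is moved stays moved. The work goes in short steps, Python scripts to look and compute and a tool call to move; the robot and the scene stay as the last step left them, time stands still between calls to the robot, and variables do not carry over. Pictures are saved under pics/ and viewed, and the job is handed in when it is done.

Besides the shell and the picture viewer there is one more tool, called by a JSON object that holds its "fn" and its "kwargs". drive_tool: Moves the arm, as the interface text tells. Its arguments: {"type":"object","properties":{"motion":{"type":"array","items":{"type":"number"}},"force":{"type":"number"}},"required":["motion"]}

```bash
ls; mkdir -p pics; python3 - <<'E'
from station import manip
import cv2
s=manip.sense(); print(s)
for n in ("scene","side","wrist"):
    d=manip.snapshot(n)
    cv2.imwrite(f"pics/{n}0.png",d["color"][:,:,::-1])
    print(n,d["fx"],d["fy"],d["cx"],d["cy"],d["view"].tolist(),[k for k in d])
print(manip.hold_point_z)
E
```

```text
pics
{'t': 0.0, 'q': array([-1.31550424e+00,  5.28461953e-01,  1.43393077e+00,  2.14723857e-05,
        1.18141353e+00, -1.78472149e-01]), 'qd': array([-0.00079751,  0.00099447, -0.00032827, -0.00141632,  0.00145872,
        0.00061416]), 'tau': array([-4.19000698e-04, -4.42356670e+01, -1.78024381e+01, -2.64036962e-04,
        8.68424977e-03,  2.18728950e-06]), 'tcp_pos': array([ 0.2625404 , -0.56637458,  0.23032717]), 'tool_rot': array([ 9.76573401e-01,  2.15181710e-01, -3.25809470e-05, -1.10636300e-03]), 'force': array([-0.87170496,  0.36995801, -0.39501775]), 'ft_torque': array([ 0.02042258, -0.01129771, -0.03893191]), 'finger_gap': 1.0015246745995805}
scene 438.1739155728083 438.1739155728083 258.735384903222 188.27298724125646 [[-0.36512099084797184, 0.930940791200951, 0.005992104834072964, 0.1330128373814259], [-0.7607101465288514, -0.30205345410813955, 0.574529184488826, 0.36724888168237163], [0.5366625895385745, 0.20521441016529343, 0.8184621621371766, -1.4909806510560233], [0.0, 0.0, 0.0, 1.0]] ['color', 'fx', 'fy', 'cx', 'cy', 'view']
side 468.5481916957574 468.5481916957574 258.79334877779644 190.2137972158862 [[-0.7001186249236938, -0.713968417252362, 0.009110993420772538, 0.4085948930317628], [0.3552326581363192, -0.337216210226455, 0.8718342653015608, -0.28051405081901454], [-0.6193897558309803, 0.6136239293954111, 0.4897162480916621, -1.1193035349202982], [0.0, 0.0, 0.0, 1.0]] ['color', 'fx', 'fy', 'cx', 'cy', 'view']
wrist 297.3186396354542 297.3186396354542 255.59525257579634 194.96969894251336 [[0.41963475559797864, -0.9076908944728815, -0.001977873920917942, -0.6227472378943557], [0.8760143880572758, 0.40555910549142693, -0.26099924112846, 0.03233625679096323], [0.2377087794147772, 0.1077917067497117, 0.9653369795802516, -0.37933481553660364], [0.0, 0.0, 0.0, 1.0]] ['color', 'fx', 'fy', 'cx', 'cy', 'view']
0.0187
```

View pics/scene0.png

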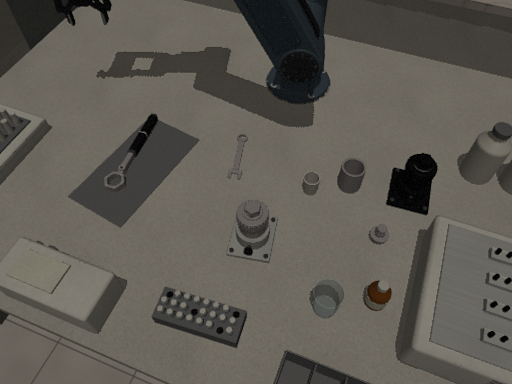

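View pics/side0.png

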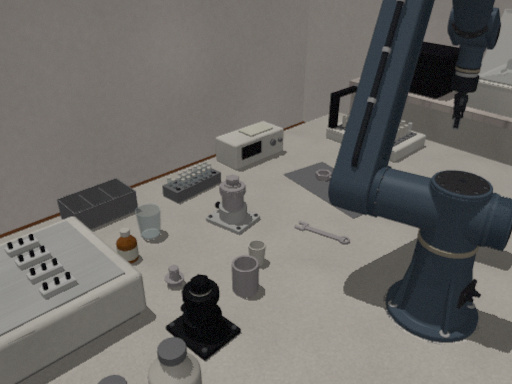

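View pics/wrist0.png

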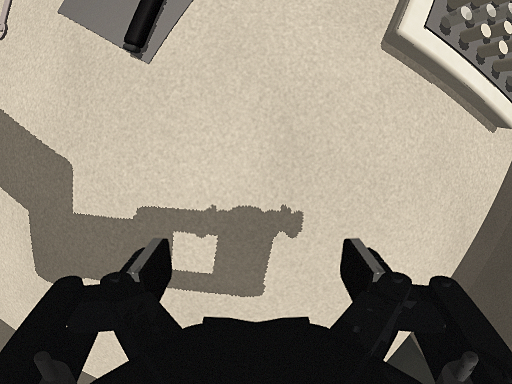

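```bash
cat > h.py <<'E'
import numpy as np, cv2
from scipy.spatial.transform import Rotation as R
def ray(d,u,v):
    M=np.array(d["view"]); 
    x=(u-d["cx"])/d["fx"]; y=(v-d["cy"])/d["fy"]
    if d.get("fish"):
        r=np.hypot(x,y); k=np.sin(r)/r if r>1e-9 else 1
        c=np.array([x*k,-y*k,-np.cos(r)])
    else: c=np.array([x,-y,-1.])
    o=-M[:3,:3].T@M[:3,3]
    w=M[:3,:3].T@c
    return o,w/np.linalg.norm(w)
def onz(d,u,v,z):
    o,w=ray(d,u,v); return o+w*(z-o[2])/w[2]
def proj(d,p):
    M=np.array(d["view"]); c=M[:3,:3]@np.array(p)+M[:3,3]
    x,y,z=c[0],-c[1],-c[2]
    if d.get("fish"):
        r=np.hypot(x,y); th=np.arctan2(r,z); k=th/r if r>1e-9 else 1/z
        return np.array([d["cx"]+d["fx"]*x*k,d["cy"]+d["fy"]*y*k])
    return np.array([d["cx"]+d["fx"]*x/z,d["cy"]+d["fy"]*y/z])
def tri(*rs):
    A=np.zeros((3,3));b=np.zeros(3)
    for d,u,v in rs:
        o,w=ray(d,u,v);P=np.eye(3)-np.outer(w,w);A+=P;b+=P@o
    return np.linalg.solve(A,b)
def snap(m,n,fn=None):
    d=m.snapshot(n); d["fish"]=(n=="wrist")
    if fn: cv2.imwrite(f"pics/{fn}.png",d["color"][:,:,::-1])
    return d
def crop(d,fn,u0,v0,u1,v1,k):
    c=d["color"][v0:v1,u0:u1,::-1]
    c=cv2.resize(c,None,fx=k,fy=k,interpolation=cv2.INTER_CUBIC)
    c=cv2.convertScaleAbs(c,alpha=1.3)
    for u in range((u0+9)//10*10,u1,10):
        cv2.line(c,((u-u0)*k,0),((u-u0)*k,6 if u%50 else 14),(0,255,255),1)
        if u%20==0: cv2.putText(c,str(u),((u-u0)*k+2,14),0,.4,(0,255,255),1)
    for v in range((v0+9)//10*10,v1,10):
        cv2.line(c,(0,(v-v0)*k),(6,(v-v0)*k),(0,255,255),1)
        if v%20==0: cv2.putText(c,str(v),(2,(v-v0)*k+12),0,.4,(0,255,255),1)
    cv2.imwrite(f"pics/{fn}.png",c)
def tool(s): return np.array(s["tcp_pos"]),R.from_quat(s["tool_rot"])
def delta(s,p,yawR):
    """shift mm + rotvec deg in tool axes to reach target p, Rotation"""
    p0,r0=tool(s)
    return np.r_[r0.inv().apply(np.array(p)-p0)*1000, np.degrees((r0.inv()*yawR).as_rotvec())]
def down(yaw):
    """tool pointing down, tool y (jaw) axis at heading yaw (rad) in world"""
    y=np.array([np.cos(yaw),np.sin(yaw),0]);z=np.array([0,0,-1.]);x=np.cross(y,z)
    return R.from_matrix(np.c_[x,y,z])
E
python3 - <<'E'
from h import *
from station import manip
import pickle
d=snap(manip,"scene");e=snap(manip,"side")
pickle.dump((d,e),open("v0.pkl","wb"))
crop(d,"c_wr",65,100,205,225,5)
crop(d,"c_ho",215,190,290,265,8)
crop(e,"c_hos",195,165,275,235,8)
crop(e,"c_wrs",280,150,380,215,7)
E
```

```text
(no output)
```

View pics/c_wr.png

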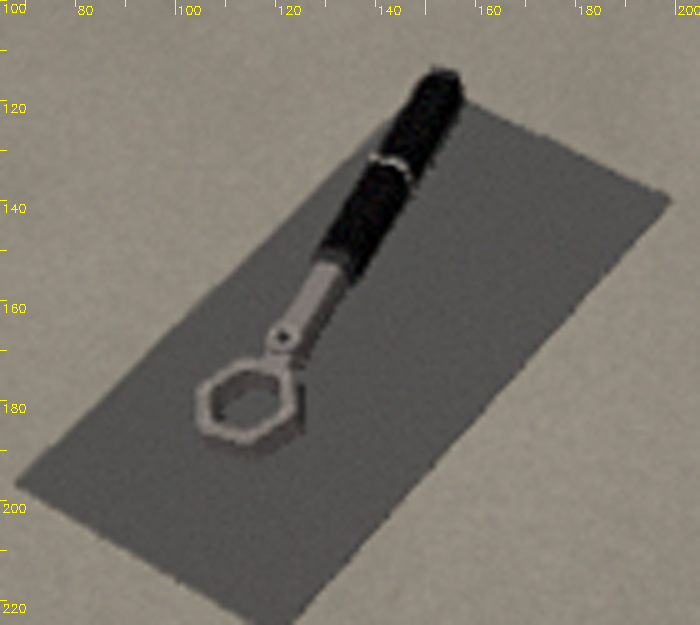

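View pics/c_ho.png

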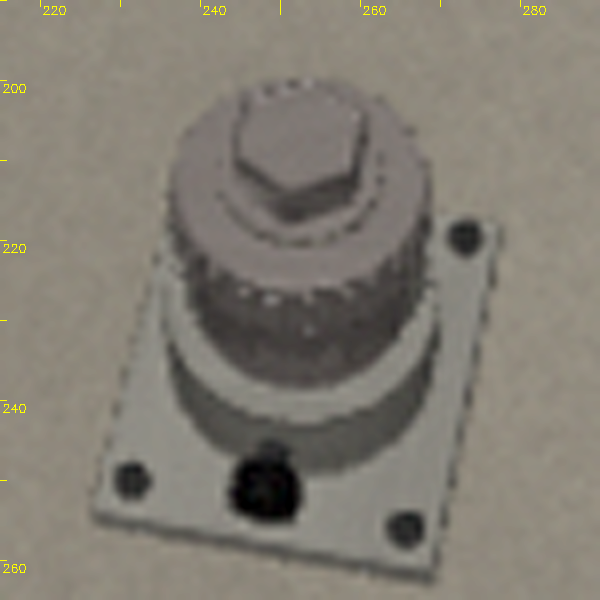

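View pics/c_hos.png

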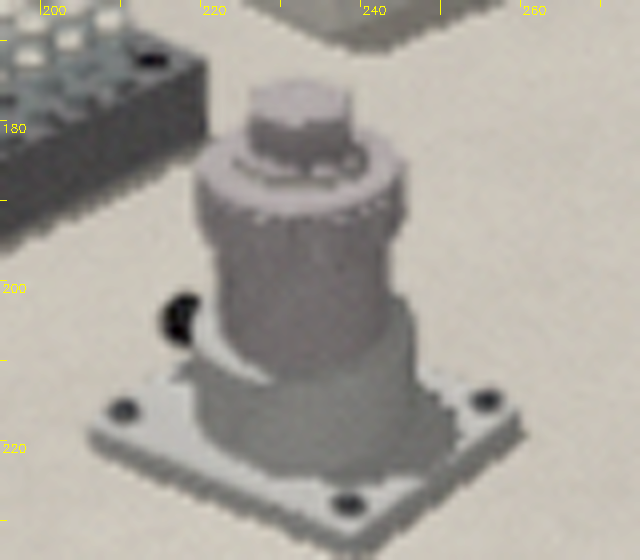

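View pics/c_wrs.png

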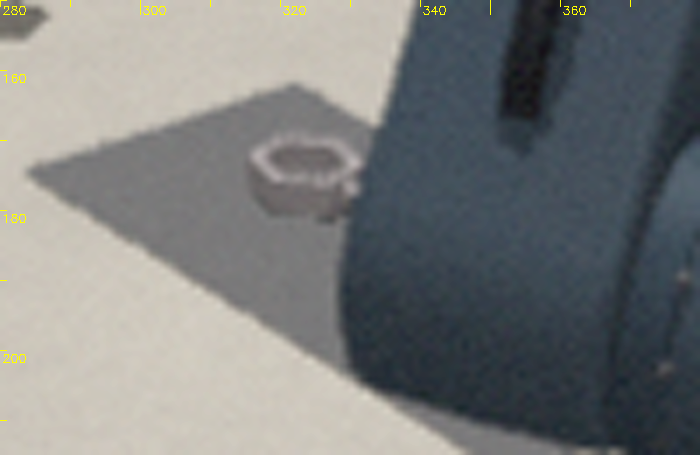

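```bash
python3 - <<'E'
from h import *
import pickle
d,e=pickle.load(open("v0.pkl","rb"))
V=[(246.2,200.6),(254.4,200),(261,203.8),(259.7,211.5),(251.2,214.4),(244.5,210.6)]
W=np.array([onz(d,u,v,.15) for u,v in V]);c=W.mean(0)
print(c);a=np.degrees(np.arctan2(*(W-c)[:,1::-1].T));print(a%60,np.hypot(*(W-c)[:,:2].T))
# screw top both cams
print("tri",tri((d,252.7,207),(e,231.3,177.3)), proj(e,c))
for u,v in [(227,254.5),(269.3,261.5),(277,219)]: print("plate",onz(d,u,v,.014))
for u,v in [(68,196),(120,227),(199,139.5),(155,119)]: print("mat",onz(d,u,v,.003))
for n,(u,v),z in [("hole",(114.3,179.8),.025),("pin",(121.5,167.3),.025),("gripfront",(131,152),.029),("band",(143,131.6),.029),("end",(152.5,114.2),.029)]: print(n,onz(d,u,v,z))
print("ringtri",tri((d,114.3,179.8),(e,321,172.3)))
print("cam",[-np.array(q["view"])[:3,:3].T@np.array(q["view"])[:3,3] for q in (d,e)])
E
```

```text
[0.61912909 0.08424725 0.15      ]
[ 3.95138678 10.82703487 15.00477578 12.44002563 11.6162254  20.30213396] [0.02323089 0.01921007 0.02073942 0.02050747 0.02112863 0.02190304]
tri [0.61708535 0.08282855 0.14574881] [230.3423139  176.00176465]
plate [0.69410268 0.04383575 0.014     ]
plate [0.67306412 0.14918044 0.014     ]
plate [0.55056574 0.12483505 0.014     ]
mat [ 0.6873749  -0.43895458  0.003     ]
mat [ 0.71968495 -0.25320872  0.003     ]
mat [ 0.36720804 -0.19382541  0.003     ]
mat [ 0.34126487 -0.35979755  0.003     ]
hole [ 0.60430393 -0.33632116  0.025     ]
pin [ 0.55904815 -0.34112354  0.025     ]
gripfront [ 0.50284287 -0.34283311  0.029     ]
band [ 0.42062565 -0.35076546  0.029     ]
end [ 0.34650216 -0.36010609  0.029     ]
ringtri [ 0.60396328 -0.33621446  0.02137489]
cam [array([1.12808927, 0.29307243, 1.00851902]), array([-0.3075725 ,  0.8839614 ,  0.78898018])]
```

```bash
python3 - <<'E'
from h import *
from station import manip
s=manip.sense()
print(delta(s,[.505,-.345,.23],down(np.radians(5.3-90))).round(1))
E
```

```text
[ 3.131e+02 -9.930e+01  1.000e+00 -1.000e-01 -0.000e+00  1.960e+01]
```

{"fn": "drive_tool", "kwargs": {"motion": [50, -16, 0, 0, 0, 3, 85, 104, -33, 0, 0, 0, 7, 85, 157, -50, 0, 0, 0, 10, 85, 209, -66, 0, 0, 0, 13, 85, 261, -83, 0, 0, 0, 16, 85, 313, -99, 0, 0, 0, 19.6, 85, 313, -99, 0, 0, 0, 19.6, 85]}}

```text
t: 1.12
tcp_pos: [0.5075, -0.3422, 0.2309]
tool_rot: [0.999, 0.049, 0.0, -0.001]
force: [-0.9, -1.1, -0.1]
finger_gap: 0.992
```

```bash
python3 - <<'E'
from h import *
from station import manip
import pickle
d=snap(manip,"wrist","w1"); s=manip.sense()
pickle.dump((d,s),open("w1.pkl","wb"))
print(s["t"],s["tcp_pos"],np.abs(s["qd"]).max(),s["q"],s["force"])
crop(d,"w1a",200,20,320,160,5)
crop(d,"w1b",200,150,320,270,5)
E
```

```text
1.175 [ 0.50606065 -0.34383771  0.2308245 ] 0.05169946104429529 [-7.79315421e-01  5.10560606e-01  1.46676572e+00  1.88168013e-04
  1.16540641e+00  6.95630367e-01] [-0.29564293 -0.94875008 -0.09301697]
```

View pics/w1.png

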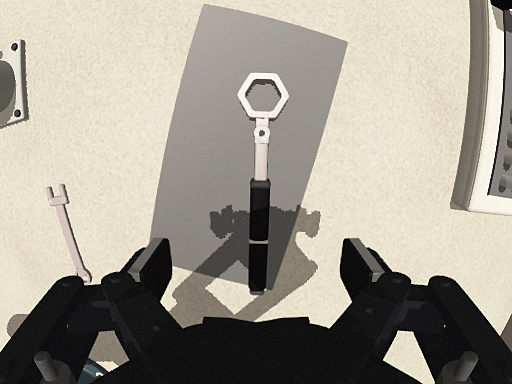

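```bash
python3 - <<'E'
from h import *
from station import manip
import pickle
s=manip.sense();d=snap(manip,"wrist","w2"); s2=manip.sense()
pickle.dump((d,s),open("w2.pkl","wb"))
print(s["t"],s["tcp_pos"],s2["tcp_pos"],s["force"])
crop(d,"w2a",210,60,320,150,7)
crop(d,"w2b",210,150,310,240,7)
crop(d,"w2c",210,220,310,300,7)
E
```

```text
1.175 [ 0.50606065 -0.34383771  0.2308245 ] [ 0.50516974 -0.34493142  0.23082134] [-0.29564293 -0.94875008 -0.09301697]
```

View pics/w2a.png

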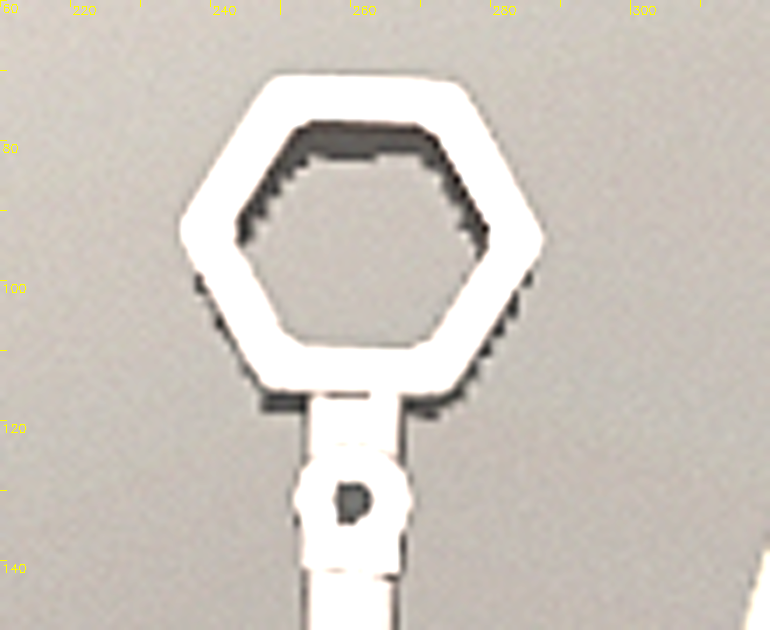

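View pics/w2b.png

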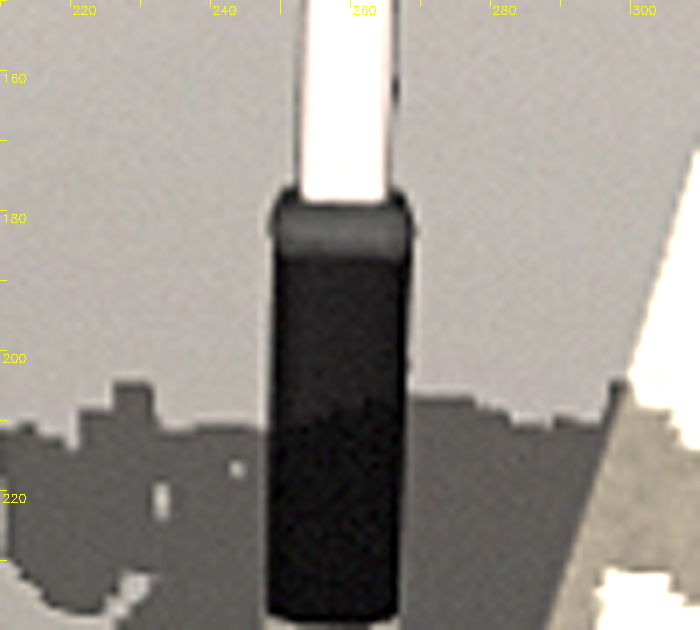

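View pics/w2c.png

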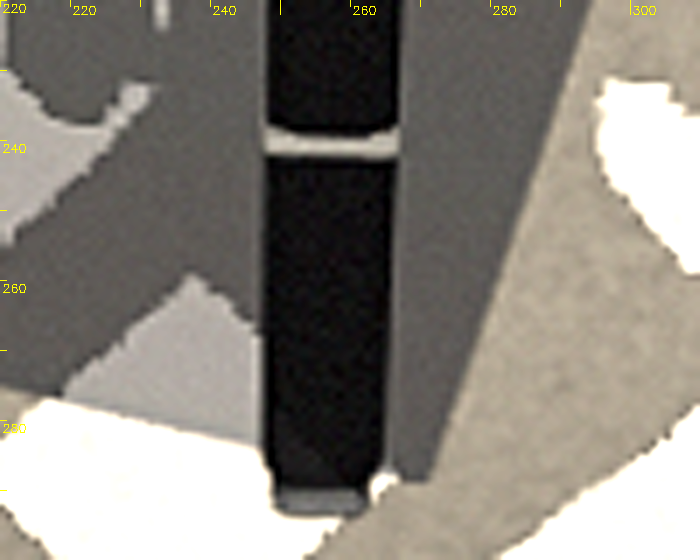

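```bash
python3 - <<'E'
from h import *
import pickle
d,s=pickle.load(open("w2.pkl","rb"))
P={}
for n,(u,v),z in [("ring",(261.8,93),.025),("pin",(260.3,131.3),.025),("front",(259.5,186),.029),("band",(257,240.5),.029),("end",(256,290),.029)]:
    P[n]=onz(d,u,v,z); print(n,P[n].round(4), (tool(s)[1].inv().apply(P[n]-s["tcp_pos"])*1000).round(1))
a=P["ring"]-P["band"];print(np.hypot(*a[:2]),np.degrees(np.arctan2(a[1],a[0])))
for u,v in [(205,5),(347,42),(151,268),(272,288)]: print("mat",onz(d,u,v,.003))
for u,v in [(267,290),(256,290)]: print(onz(d,u,v,.003))
E
```

```text
ring [ 0.6003 -0.3403  0.025 ] [ 94.3   5.7 205.8]
pin [ 0.5553 -0.3429  0.025 ] [ 49.3   4.  205.8]
front [ 0.4908 -0.3482  0.029 ] [-15.5   3.1 201.8]
band [ 0.4202 -0.3521  0.029 ] [-8.620e+01  2.000e-01  2.019e+02]
end [ 0.3454 -0.358   0.029 ] [-161.1   -1.1  201.9]
0.18051900782384864 3.739348499957792
mat [ 0.71370244 -0.25809679  0.003     ]
mat [ 0.68376436 -0.44175024  0.003     ]
mat [ 0.34575396 -0.20146394  0.003     ]
mat [ 0.33391484 -0.38265645  0.003     ]
[ 0.32974654 -0.37574274  0.003     ]
[ 0.32827932 -0.35963119  0.003     ]
```

```bash
python3 - <<'E'
from h import *
from station import manip
s=manip.sense();print(s["tcp_pos"],s["t"])
print(delta(s,[.4205,-.3515,.08],down(np.radians(4.2-90))).round(1))
E
```

```text
[ 0.50516974 -0.34493142  0.23082134] 1.225
[-84.8  -1.3 150.9  -0.    0.    1.2]
```

{"fn": "drive_tool", "kwargs": {"motion": [-28, 0, 50, 0, 0, 0.5, 50, -56, -1, 100, 0, 0, 1.2, 50, -85, -1.3, 151, 0, 0, 1.2, 50, -85, -1.3, 151, 0, 0, 1.2, 50, -85, -1.3, 151, 0, 0, 1.2, 50]}}

```text
t: 1.85
tcp_pos: [0.4208, -0.3536, 0.0808]
tool_rot: [0.999, 0.035, 0.0, 0.001]
force: [0.4, -0.8, -0.2]
finger_gap: 0.588
```

```bash
python3 - <<'E'
from h import *
from station import manip
import pickle
s=manip.sense();d=snap(manip,"wrist","w3"); s2=manip.sense()
pickle.dump((d,s),open("w3.pkl","wb"))
print(s["t"],s["tcp_pos"],s2["tcp_pos"],s["force"])
print(proj(d,s["tcp_pos"]),[proj(d,s["tcp_pos"]+np.array(tool(s)[1].apply([x/1000,0,.0509]))).round(1) for x in (0,40)])
E
```

```text
1.85 [ 0.42081788 -0.35358019  0.08084299] [ 0.42160337 -0.35377821  0.08151556] [ 0.44289401 -0.77736767 -0.21937069]
[258.34996402 246.25947878] [array([257.7, 215. ]), array([257.8, 157.1])]
```

View pics/w3.png

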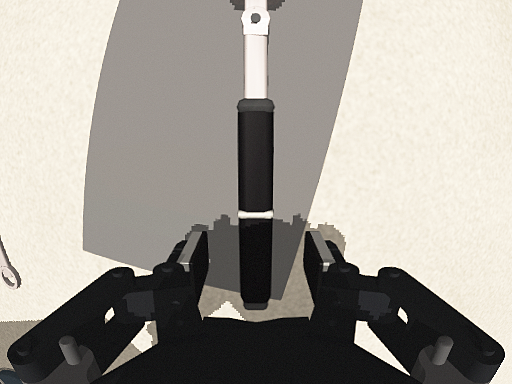

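{"fn": "drive_tool", "kwargs": {"motion": [-1, -1, 30, 0, 0, 0, 50, -1, -1, 60, 0, 0, 0, 50, -1, -1, 68, 0, 0, 0, 50, -1, -1, 71, 0, 0, 0, 50, -1, -1, 74, 0, 0, 0, 50, -1, -1, 74, 0, 0, 0, 50]}}

```text
t: 2.65
tcp_pos: [0.4211, -0.3535, 0.0082]
tool_rot: [0.999, 0.036, 0.001, 0.002]
force: [-0.3, -0.8, -0.1]
finger_gap: 0.587
```

{"fn": "drive_tool", "kwargs": {"motion": [0, 0, 2, 0, 0, 0, 40, 0, 0, 2, 0, 0, 0, 30, 0, 0, 2, 0, 0, 0, 20, 0, 0, 2, 0, 0, 0, 10, 0, 0, 2, 0, 0, 0, 5, 0, 0, 2, 0, 0, 0, 5], "force": 60}}

```text
t: 3.4
tcp_pos: [0.4211, -0.3536, 0.0064]
tool_rot: [0.999, 0.036, 0.001, 0.002]
force: [-0.7, -0.8, 3.5]
finger_gap: 0.269
```

{"fn": "drive_tool", "kwargs": {"motion": [0, 0, 0, 0, 0, 0, 5, 0, 0, 0, 0, 0, 0, 5, 0, 0, -15, 0, 0, 0, 5, 0, 0, -40, 0, 0, 0, 5, 0, 0, -80, 0, 0, 0, 5, 0, 0, -120, 0, 0, 0, 5, 0, 0, -150, 0, 0, 0, 5, 0, 0, -200, 0, 0, 0, 5], "force": 100}}

```text
t: 4.4
tcp_pos: [0.4189, -0.3509, 0.2063]
tool_rot: [0.999, 0.036, -0.0, -0.0]
force: [0.4, -0.5, -3.4]
finger_gap: 0.26
```

```bash
python3 - <<'E'
from h import *
from station import manip
import pickle
s=manip.sense();d=snap(manip,"wrist","w4"); e=snap(manip,"side","s4"); f=snap(manip,"scene","sc4")
print(s["t"],s["tcp_pos"],s["force"],s["ft_torque"],s["finger_gap"])
print("deltas",delta(s,[.4203,-.02,.235],down(np.radians(42.4-90))).round(1))
E
```

```text
4.4 [ 0.41892938 -0.35090551  0.2062601 ] [ 0.35132269 -0.5155353  -3.35875527] [-0.0618151   0.20384581 -0.02503422] 0.2602794890831601
deltas [  25.3 -329.9  -28.7   -0.     0.   -38.3]
```

View pics/w4.png

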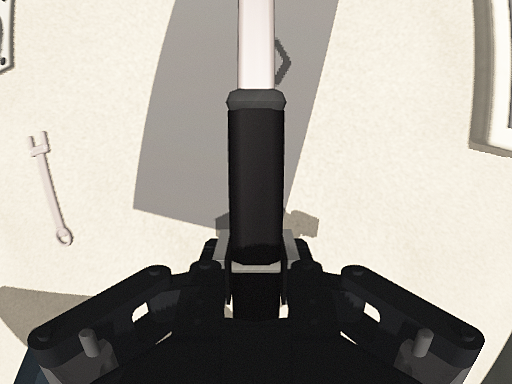

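View pics/s4.png

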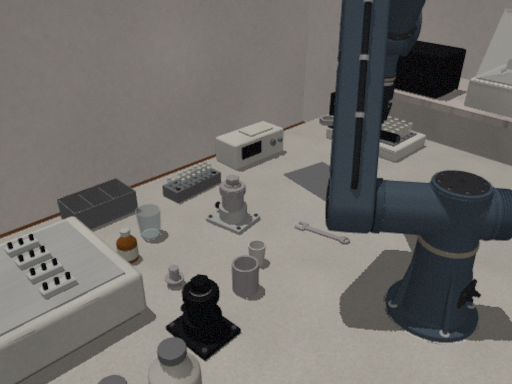

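```bash
python3 - <<'E'
from h import *
from station import manip
s=manip.sense()
print("deltas",delta(s,[.593,-.035,.25],down(np.radians(42.4-90))).round(1))
E
```

```text
deltas [ 1.946e+02 -3.050e+02 -4.270e+01  6.000e-01 -1.000e-01 -3.830e+01]
```

{"fn": "drive_tool", "kwargs": {"motion": [20, -25, -20, 0, 0, -3, 5, 50, -75, -43, 0, 0, -9, 5, 80, -125, -43, 0, 0, -15, 5, 110, -175, -43, 0, 0, -22, 5, 140, -225, -43, 0, 0, -28, 5, 170, -270, -43, 0, 0, -34, 5, 190, -297, -43, 0, 0, -38.3, 5, 194.6, -305, -43, 0, 0, -38.3, 5]}}

```text
t: 5.55
tcp_pos: [0.5921, -0.0327, 0.2479]
tool_rot: [0.932, 0.363, -0.001, 0.004]
force: [-0.1, -0.6, -3.4]
finger_gap: 0.261
```

{"fn": "drive_tool", "kwargs": {"motion": [0, 0, 0, 0, 0, 0, 5, 0, 0, 0, 0, 0, 0, 5]}}

```text
t: 5.8
tcp_pos: [0.5908, -0.0335, 0.2468]
tool_rot: [0.932, 0.363, -0.002, 0.003]
force: [0.1, 0.1, -4.1]
finger_gap: 0.26
```

```bash
python3 - <<'E'
from h import *
from station import manip
import pickle
s=manip.sense();d=snap(manip,"wrist","w5"); e=snap(manip,"side","s5"); f=snap(manip,"scene","sc5")
pickle.dump((d,e,f,s),open("w5.pkl","wb"))
print(s["t"],s["tcp_pos"],np.degrees(tool(s)[1].as_rotvec()),s["force"],s["ft_torque"],s["finger_gap"],np.abs(s["qd"]).max())
x=tool(s)[1].as_matrix();print(x[:,0],np.degrees(np.arctan2(x[1,0],x[0,0])))
E
```

```text
5.8 [ 0.5907602  -0.03348832  0.24684346] [167.38187685  65.15132265  -0.38585705] [ 0.14716938  0.13951114 -4.1365545 ] [-0.16550848  0.25888026  0.03380607] 0.2602218074074314 0.010909213146039525
[ 0.73685098  0.67602451 -0.00644137] 42.534850429304925
```

View pics/w5.png

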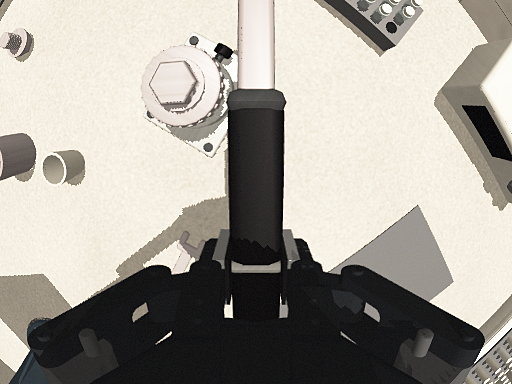

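View pics/sc5.png

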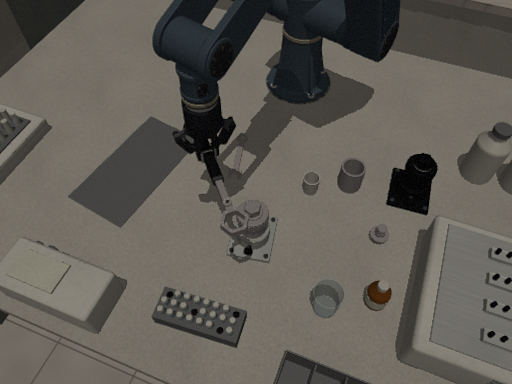

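View pics/s5.png

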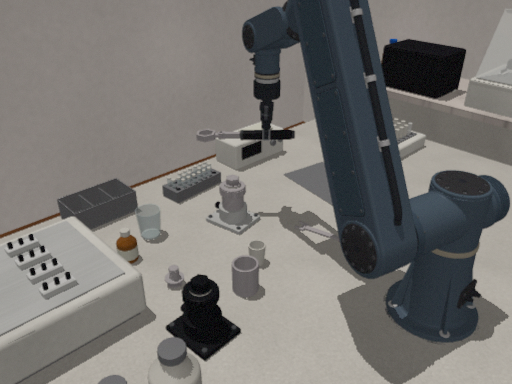

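Good view of the screw in the wrist image (about (176,85)); the ring hangs free beside it. Enlarging.

```bash
python3 - <<'E'
from h import *
import pickle
d,e,f,s=pickle.load(open("w5.pkl","rb"))
d["color"]=(d["color"]*0.65).astype(np.uint8)
crop(d,"w5a",130,30,240,150,6)
crop(f,"sc5a",190,170,300,270,7)
crop(e,"s5a",190,120,300,220,7)
E
```

```text
(no output)
```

View pics/w5a.png

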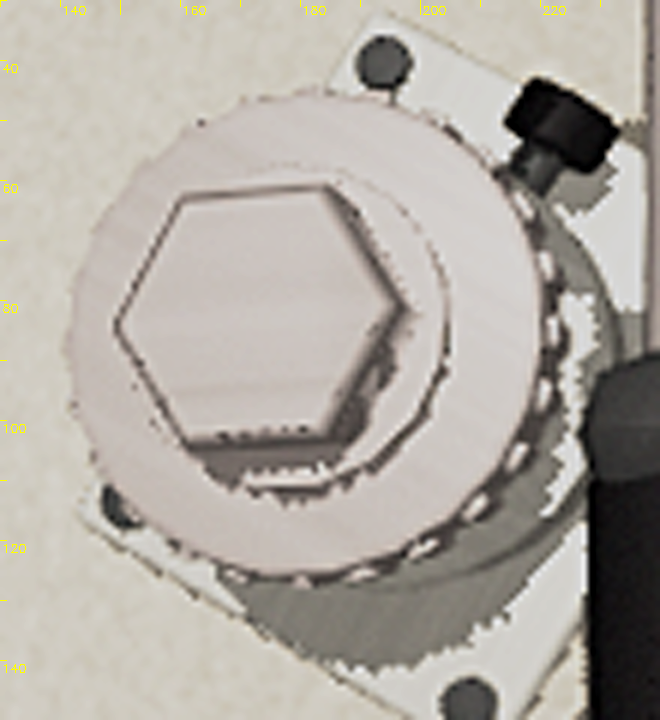

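View pics/sc5a.png

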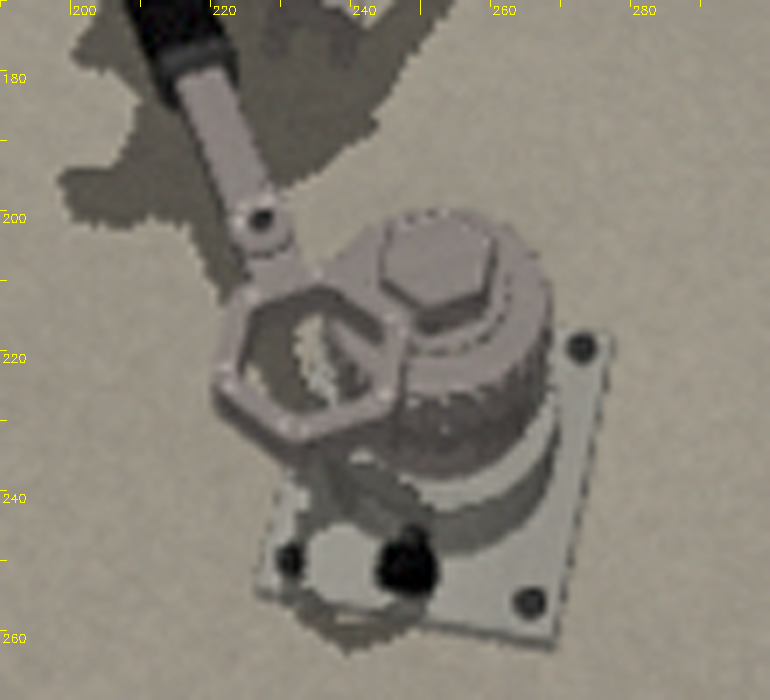

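View pics/s5a.png

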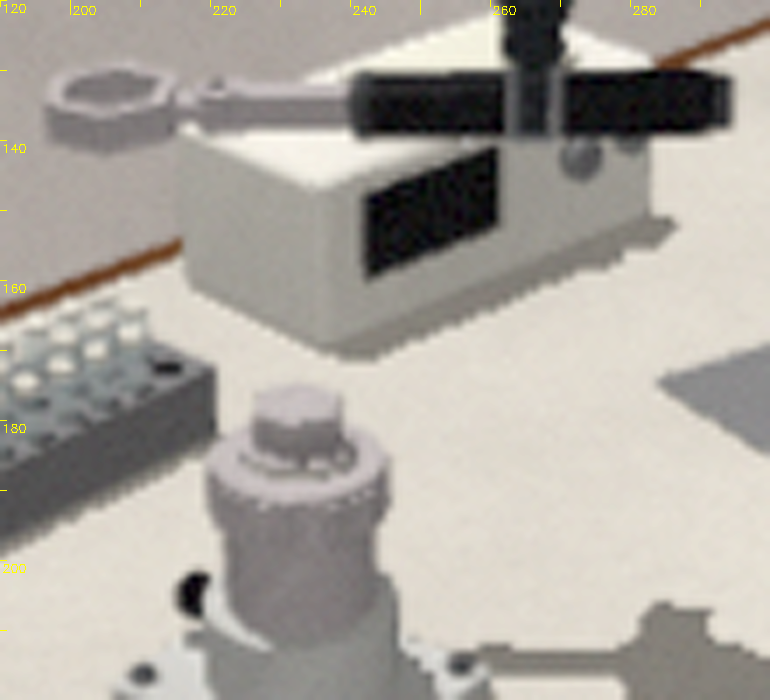

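```bash
python3 - <<'E'
from h import *
import pickle
d,e,f,s=pickle.load(open("w5.pkl","rb"))
V=np.array([(160.5,63),(184.2,61),(197.2,80.8),(185,102.5),(160.8,104.2),(149.2,83.7)])
for z in (.15,):
    W=np.array([onz(d,u,v,z) for u,v in V]);c=W.mean(0)
    r=np.hypot(*(W-c)[:,:2].T);a=np.degrees(np.arctan2((W-c)[:,1],(W-c)[:,0]))
    print(z,c.round(4),r.round(4),(a%60).round(1),(a%60).mean())
    print("opp centres",[((W[i]+W[i+3])/2).round(4) for i in range(3)])
p,r0=tool(s)
kin=p+r0.apply([.180,0,-.003]);print("kin ring",kin)
S=np.array([(225.7,211.9),(235.7,208.3),(247.1,216.9),(245.4,226.4),(231.7,231.1),(221.7,223.6)])
t=tri((f,*S.mean(0)),(e,206.1,132.1));print("tri ring top",t)
print("proj kin(top)",proj(f,kin+[0,0,.009]),proj(e,kin+[0,0,.009]),S.mean(0))
print("screw proj",proj(f,c),proj(e,c))
# scene-only ring @ z  , tri screw
print("tri screw",tri((f,252.7,206.5),(e,231.9,177)))
E
```

```text
0.15 [0.6164 0.0817 0.15  ] [0.02   0.0198 0.0206 0.0202 0.0203 0.0203] [13.5 12.7 12.6 13.5 12.1 11.3] 12.62604195542498
opp centres [array([0.6164, 0.0816, 0.15  ]), array([0.6161, 0.0817, 0.15  ]), array([0.6167, 0.0817, 0.15  ])]
kin ring [0.72339807 0.08821955 0.24868392]
tri ring top [0.7235563  0.08648001 0.25709152]
proj kin(top) [234.94302741 219.18831016] [205.24884913 132.32467447] [234.55 219.7 ]
screw proj [252.25395083 205.51407005] [231.60599493 176.03645611]
tri screw [0.6159593  0.08204509 0.14659488]
```

```bash
python3 - <<'E'
from h import *
import pickle
d,e,f,s=pickle.load(open("w5.pkl","rb"))
p,r0=tool(s)
for droop in (0,2,4):
  q=r0*R.from_euler('y',-droop,degrees=True)  # sign check below
  for x in (-75,75,180):
    for up in (-3.4,22.6) if x<100 else (.6,18.6):
      print(droop,x,up,(p+q.apply([x/1000,0,-up/1000])).round(4)[2],proj(e,p+q.apply([x/1000,0,-up/1000])).round(1),proj(f,p+q.apply([x/1000,0,-up/1000])).round(1))
E
```

```text
0 -75 -3.4 0.2439 [291.3 139.1] [198.9 134.4]
0 -75 22.6 0.2699 [291.7 130.9] [197.8 126.8]
0 75 -3.4 0.243 [240.7 138. ] [219.  183.5]
0 75 22.6 0.269 [240.5 129.8] [218.2 176.3]
0 180 0.6 0.2463 [205.4 135.9] [235.2 222.1]
0 180 18.6 0.2643 [205.1 130.2] [234.9 217.5]
2 -75 -3.4 0.2465 [291.4 138.3] [198.8 133.7]
2 -75 22.6 0.2725 [291.4 130.1] [197.8 126.3]
2 75 -3.4 0.2403 [240.7 138.8] [219.1 184.2]
2 75 22.6 0.2663 [240.3 130.6] [218.4 177.4]
2 180 0.6 0.24 [205.6 137.9] [235.2 223.6]
2 180 18.6 0.258 [205.  132.2] [235.1 219.3]
4 -75 -3.4 0.2492 [291.4 137.5] [198.7 132.9]
4 -75 22.6 0.2751 [291.1 129.3] [197.8 125.8]
4 75 -3.4 0.2377 [240.8 139.6] [219.1 184.8]
4 75 22.6 0.2637 [240.1 131.4] [218.6 178.3]
4 180 0.6 0.2337 [205.8 139.8] [235.3 225.1]
4 180 18.6 0.2517 [205.  134.2] [235.2 221.1]
```

```bash
python3 - <<'E'
from h import *
import pickle
d,e,f,s=pickle.load(open("w5.pkl","rb"))
p,r0=tool(s)
for x in (40,75,110,118):
  for y in (-12,-8,0,8,12): print(x,y,proj(d,p+r0.apply([x/1000,y/1000,-.0175])).round(1),end=' ')
  print()
g=cv2.cvtColor(d["color"],cv2.COLOR_RGB2GRAY).astype(int)
for v in (5,20,40,60): print(v,[ (u,g[v,u]) for u in range(232,282,1)][::2])
crop(d,"w5n",215,0,300,110,7)
E
```

```text
40 -12 [229.5 180.6] 40 -8 [238.7 180.5] 40 0 [257.3 180.5] 40 8 [275.8 180.5] 40 12 [285.  180.5] 
75 -12 [228.4  98.9] 75 -8 [238.   98.7] 75 0 [257.3  98.6] 75 8 [276.5  98.7] 75 12 [286.1  98.9] 
110 -12 [228.7  19.7] 110 -8 [238.2  19.4] 110 0 [257.2  19.2] 110 8 [276.2  19.5] 110 12 [285.7  19.8] 
118 -12 [228.9   3. ] 118 -8 [238.3   2.8] 118 0 [257.2   2.5] 118 8 [276.    2.8] 118 12 [285.4   3.1] 
5 [(232, np.int64(238)), (234, np.int64(245)), (236, np.int64(247)), (238, np.int64(72)), (240, np.int64(189)), (242, np.int64(209)), (244, np.int64(232)), (246, np.int64(233)), (248, np.int64(232)), (250, np.int64(234)), (252, np.int64(234)), (254, np.int64(237)), (256, np.int64(236)), (258, np.int64(238)), (260, np.int64(237)), (262, np.int64(236)), (264, np.int64(236)), (266, np.int64(236)), (268, np.int64(231)), (270, np.int64(216)), (272, np.int64(198)), (274, np.int64(175)), (276, np.int64(241)), (278, np.int64(239)), (280, np.int64(236))]
20 [(232, np.int64(236)), (234, np.int64(239)), (236, np.int64(244)), (238, np.int64(105)), (240, np.int64(189)), (242, np.int64(210)), (2
[... 823 characters left out ...]
p.int64(244)), (270, np.int64(218)), (272, np.int64(202)), (274, np.int64(134)), (276, np.int64(239)), (278, np.int64(241)), (280, np.int64(239))]
60 [(232, np.int64(255)), (234, np.int64(251)), (236, np.int64(255)), (238, np.int64(127)), (240, np.int64(196)), (242, np.int64(223)), (244, np.int64(237)), (246, np.int64(238)), (248, np.int64(239)), (250, np.int64(241)), (252, np.int64(242)), (254, np.int64(243)), (256, np.int64(244)), (258, np.int64(246)), (260, np.int64(247)), (262, np.int64(248)), (264, np.int64(246)), (266, np.int64(247)), (268, np.int64(246)), (270, np.int64(228)), (272, np.int64(198)), (274, np.int64(154)), (276, np.int64(233)), (278, np.int64(239)), (280, np.int64(235))]
```

View pics/w5n.png

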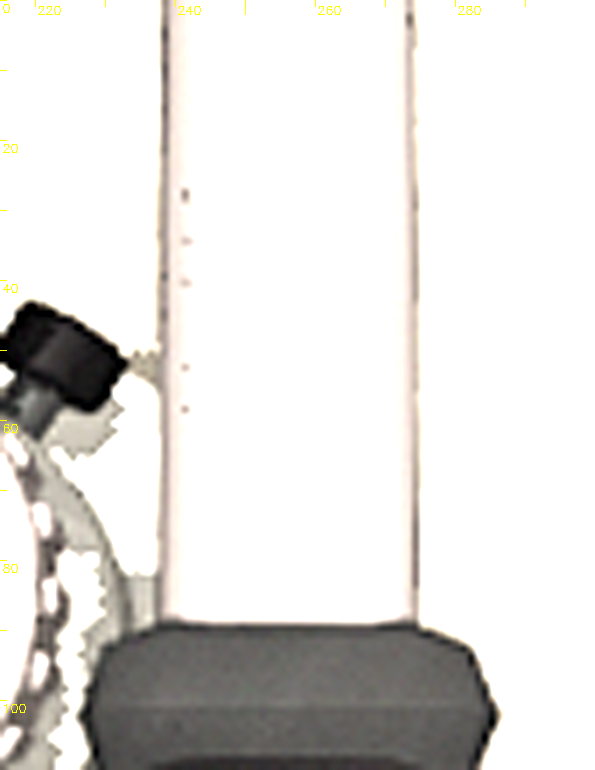

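```bash
cat >> h.py <<'E'
SC=np.array([.6164,.0817])
def pose(h,z,ring=(.1805,-.0005),c=SC,pitch=1.2):
    """target TCP pos and rot so that ring centre (tool x,y offsets) lies over c with wrench heading h deg, TCP height z"""
    r=down(np.radians(h-90)); o=r.apply([ring[0],ring[1],0])
    return np.r_[c-o[:2],z], r*R.from_euler('y',pitch,degrees=True)
E
python3 - <<'E'
from h import *
from station import manip
s=manip.sense()
P=pose(42.6,.175);print(P[0]);print(delta(s,*P).round(2))
E
```

```text
[ 0.48387291 -0.04084416  0.175     ]
[-83.84 -68.13  72.76   0.38   1.47  -0.09]
```

{"fn": "drive_tool", "kwargs": {"motion": [-25, -20, 10, 0, 0.4, 0, 5, -50, -41, 30, 0.2, 0.8, 0, 5, -75, -61, 50, 0.4, 1.2, 0, 5, -83.8, -68.1, 65, 0.4, 1.5, -0.1, 5, -83.8, -68.1, 72.8, 0.4, 1.5, -0.1, 5, -83.8, -68.1, 72.8, 0.4, 1.5, -0.1, 5, -83.8, -68.1, 72.8, 0.4, 1.5, -0.1, 5]}}

```text
t: 6.82
tcp_pos: [0.4855, -0.0413, 0.1756]
tool_rot: [0.932, 0.363, 0.011, -0.003]
force: [-0.2, 0.0, -3.3]
finger_gap: 0.258
```

```bash
python3 - <<'E'
from h import *
from station import manip
import pickle
s=manip.sense(); e=snap(manip,"side"); f=snap(manip,"scene")
pickle.dump((e,f,s),open("w6.pkl","wb"))
print(s["t"],s["tcp_pos"],s["force"],s["finger_gap"])
print(delta(s,*pose(42.6,.175)).round(2))
crop(f,"sc6a",200,150,300,250,7)
crop(e,"s6a",190,120,300,220,7)
p,r0=tool(s); r0=r0*R.from_euler('y',-1.2,degrees=True)
k=p+r0.apply([.1805,-.0005,-.0186]);print("ring top kin",k,proj(f,k),proj(e,k))
c=np.r_[SC,.15];print("screw",proj(f,c),proj(e,c))
E
```

```text
6.825 [ 0.48545097 -0.04131553  0.17562803] [-0.18173606  0.01424047 -3.30763179] 0.25842702433832615
[-0.86 -1.42  0.61  0.11 -0.1   0.01]
ring top kin [0.6179117  0.08125299 0.19453765] [251.69934553 195.21356003] [231.08033865 162.17727203]
screw [252.25663811 205.51032375] [231.6081944  176.03803315]
```

View pics/sc6a.png

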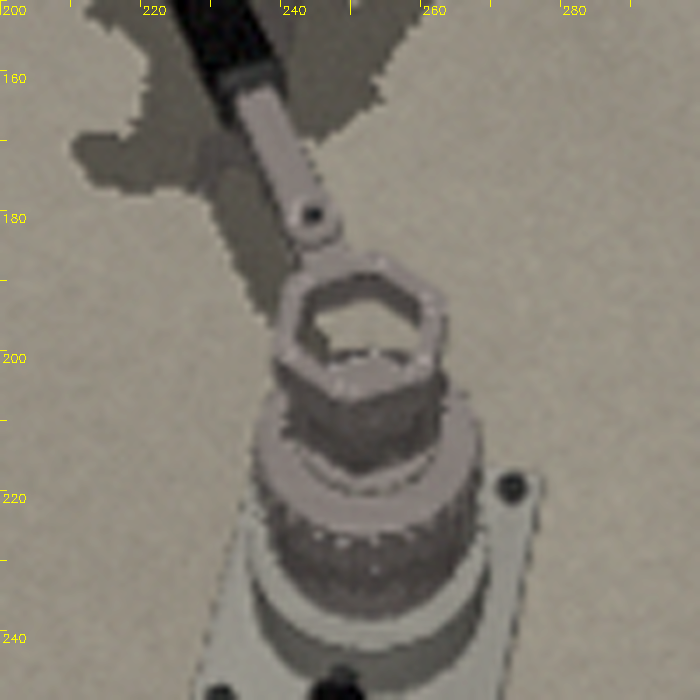

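View pics/s6a.png

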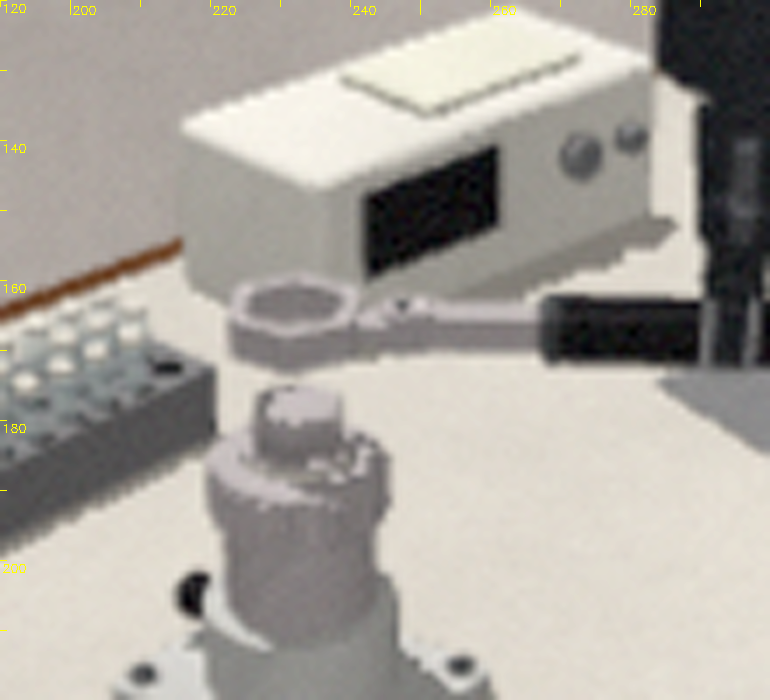

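```bash
python3 - <<'E'
from h import *
import pickle
e,f,s=pickle.load(open("w6.pkl","rb"))
d0,e0=pickle.load(open("v0.pkl","rb"))
p,r0=tool(s); r0=r0*R.from_euler('y',-1.2,degrees=True)
def hexv(c,af,h): 
    a=np.radians(h+30+60*np.arange(6)); return [np.array(c)+af/2/np.cos(np.pi/6)*np.array([np.cos(t),np.sin(t),0]) for t in a]
k=p+r0.apply([.1805,-.0005,-.0186])
print("ring");[print(proj(f,v).round(1),proj(e,v).round(1)) for v in hexv(k,.053,42.6)]
print("screw");[print(proj(f,v).round(1),proj(e,v).round(1)) for v in hexv(np.r_[SC,.15],.036,42.6)]
for (im,n,b) in ((f,"ov_f",(200,150,300,250)),(e,"ov_e",(190,120,300,220))):
    K=7;c=cv2.resize(im["color"][b[1]:b[3],b[0]:b[2],::-1],None,fx=K,fy=K,interpolation=cv2.INTER_CUBIC);c=cv2.convertScaleAbs(c,alpha=1.3)
    def dr(V,col):
        P=np.array([((proj(im,v)-np.array(b[:2])+.5)*K) for v in V]).astype(np.int32); cv2.polylines(c,[P],True,col,1)
    dr(hexv(k,.053,42.6),(0,255,0));dr(hexv(k,.039,42.6),(0,255,0))
    dr(hexv(np.r_[SC,.15],.036,42.6),(0,0,255))
    circ=lambda r,z:[np.r_[SC+r*np.array([np.cos(t),np.sin(t)]),z] for t in np.linspace(0,2*np.pi,60)]
    dr(circ(.0245,.1315),(255,255,0));dr(circ(.038,.124),(255,0,255))
    cv2.imwrite(f"pics/{n}.png",c)
E
```

```text
ring
[262.4 202.4] [221.3 164.2]
[264.4 191.2] [230.  166.9]
[253.9 184.3] [239.7 164.8]
[241.3 188.2] [240.7 160.2]
[238.9 199.3] [232.1 157.7]
[249.4 206.6] [222.6 159.6]
screw
[259.2 210.3] [225.1 177.5]
[260.6 202.8] [230.9 179.4]
[253.7 198.2] [237.4 177.9]
[245.4 200.8] [238.  174.6]
[243.9 208.2] [232.3 172.8]
[250.8 213. ] [225.9 174.2]
```

View pics/ov_f.png

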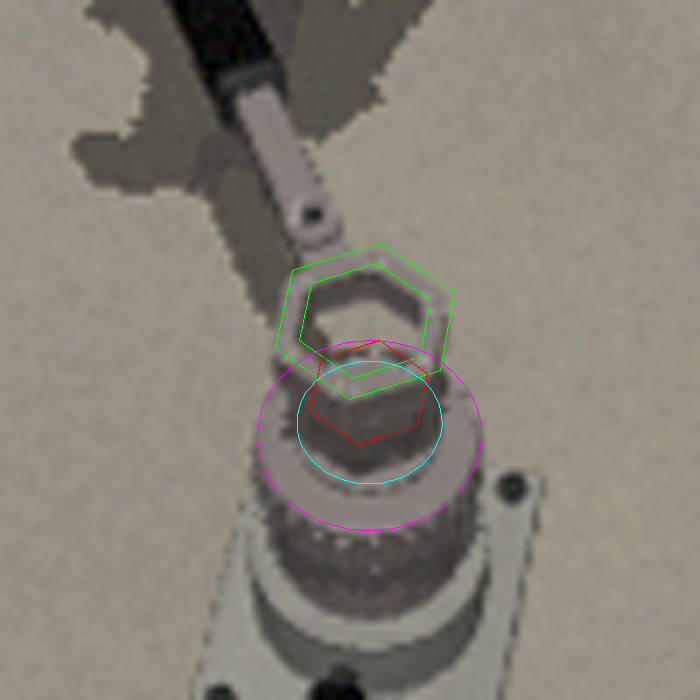

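View pics/ov_e.png

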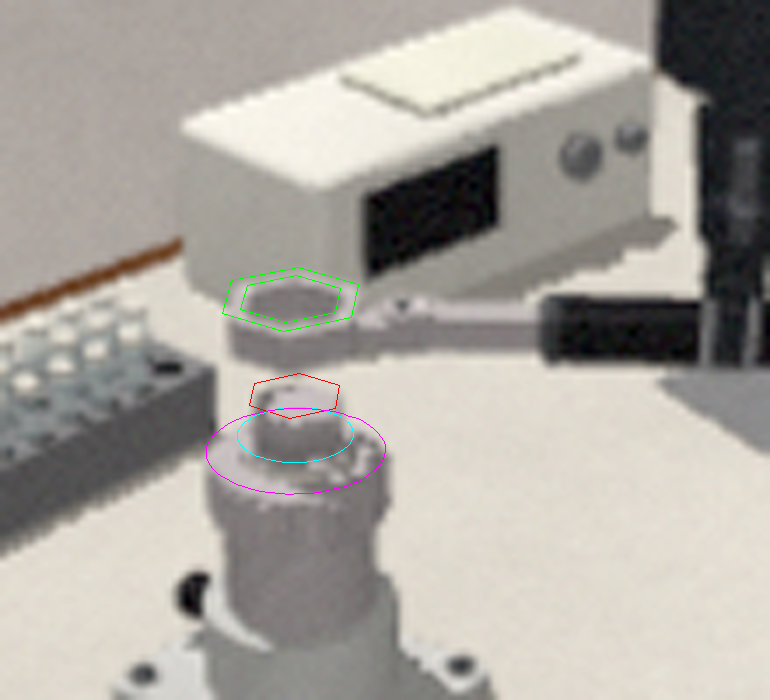

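```bash
python3 - <<'E'
from h import *
from station import manip
s=manip.sense()
print(s["tcp_pos"],delta(s,*pose(42.6,.153,ring=(.1803,.0006))).round(2))
E
```

```text
[ 0.485      -0.04102962  0.17553241] [-1.01 -2.03 22.51  0.08 -0.08  0.03]
```

{"fn": "drive_tool", "kwargs": {"motion": [-1, -2, 8, 0, 0, 0, 5, -1, -2, 16, 0, 0, 0, 5, -1, -2, 22.5, 0, 0, 0, 5, -1, -2, 22.5, 0, 0, 0, 5, -1, -2, 22.5, 0, 0, 0, 5]}}

```text
t: 7.55
tcp_pos: [0.4834, -0.0399, 0.1529]
tool_rot: [0.932, 0.363, 0.011, -0.003]
force: [0.2, -0.2, -3.4]
finger_gap: 0.26
```

```bash
python3 - <<'E'
from h import *
from station import manip
s=manip.sense(); e=snap(manip,"side"); f=snap(manip,"scene")
print(s["tcp_pos"],s["force"],s["ft_torque"],delta(s,*pose(42.6,.153,ring=(.1803,.0006))).round(2))
crop(f,"sc7a",210,160,290,230,8)
crop(e,"s7a",190,140,300,210,7)
E
```

```text
[ 0.48341957 -0.03994019  0.15294659] [ 0.18096532 -0.17730359 -3.39147096] [-0.19232447  0.21345951 -0.02479954] [-0.08 -0.13 -0.06  0.08 -0.08  0.03]
```

View pics/sc7a.png

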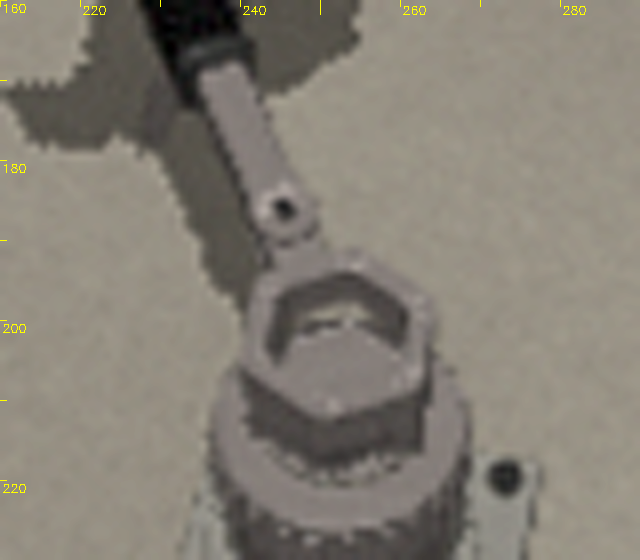

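View pics/s7a.png

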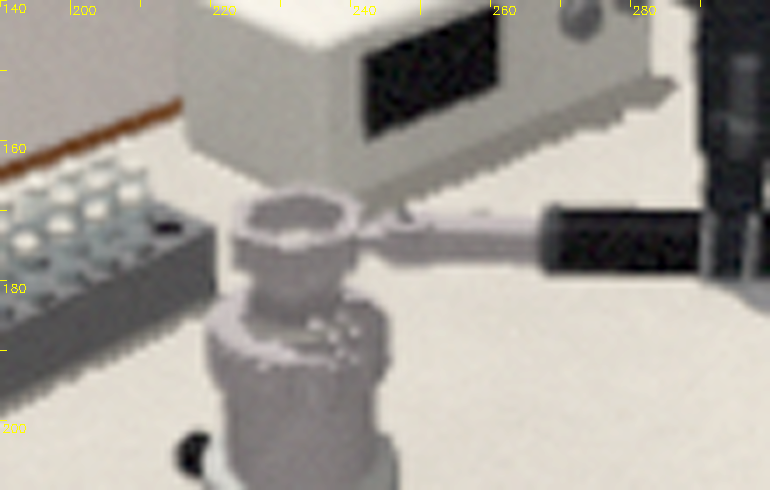

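{"fn": "drive_tool", "kwargs": {"motion": [0, 0, 2, 0, 0, 0, 5, 0, 0, 4, 0, 0, 0, 5, 0, 0, 5.5, 0, 0, 0, 5, 0, 0, 7, 0, 0, 0, 5, 0, 0, 8, 0, 0, 0, 5]}}

```text
t: 8.28
tcp_pos: [0.4836, -0.0399, 0.145]
tool_rot: [0.932, 0.363, 0.011, -0.003]
force: [0.4, -0.0, -3.8]
finger_gap: 0.262
```

{"fn": "drive_tool", "kwargs": {"motion": [0, 0, 2, 0, 0, 0, 5, 0, 0, 4, 0, 0, 0, 5, 0, 0, 6, 0, 0, 0, 5, 0, 0, 8, 0, 0, 0, 5, 0, 0, 10, 0, 0, 0, 5, 0, 0, 11, 0, 0, 0, 5]}}

```text
t: 9.02
tcp_pos: [0.4838, -0.0397, 0.1339]
tool_rot: [0.932, 0.363, 0.011, -0.003]
force: [0.1, 0.7, -2.8]
finger_gap: 0.26
```

{"fn": "drive_tool", "kwargs": {"motion": [0, 0, 1, 0, 0, 0, 5, 0, 0, 2, 0, 0, 0, 5, 0, 0, 3, 0, 0, 0, 5, 0, 0, 4, 0, 0, 0, 5]}}

```text
t: 9.52
tcp_pos: [0.4842, -0.0397, 0.1301]
tool_rot: [0.932, 0.363, 0.011, -0.003]
force: [-0.9, -1.0, -1.5]
finger_gap: 0.261
```

```bash
python3 - <<'E'
from h import *
from station import manip
s=manip.sense(); e=snap(manip,"side"); f=snap(manip,"scene")
print(s["tcp_pos"],s["force"],s["ft_torque"])
crop(f,"sc8a",210,170,290,240,8)
crop(e,"s8a",190,150,300,220,7)
E
```

```text
[ 0.48417087 -0.03969318  0.1300592 ] [-0.88917547 -1.04963221 -1.49518928] [ 0.09715782 -0.02577597  0.07868599]
```

View pics/sc8a.png

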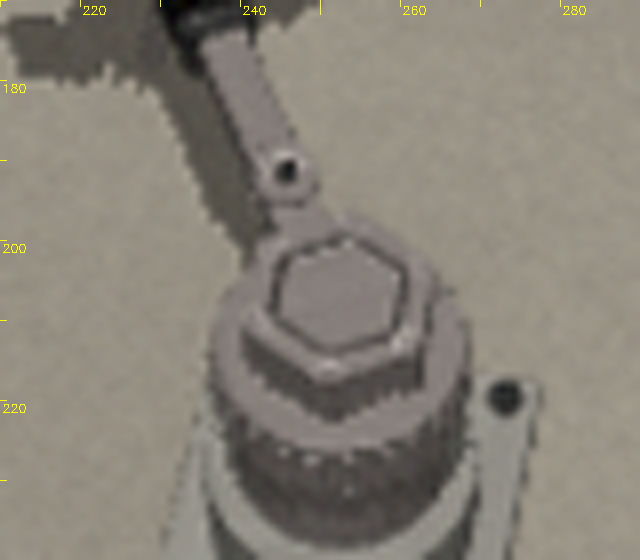

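View pics/s8a.png

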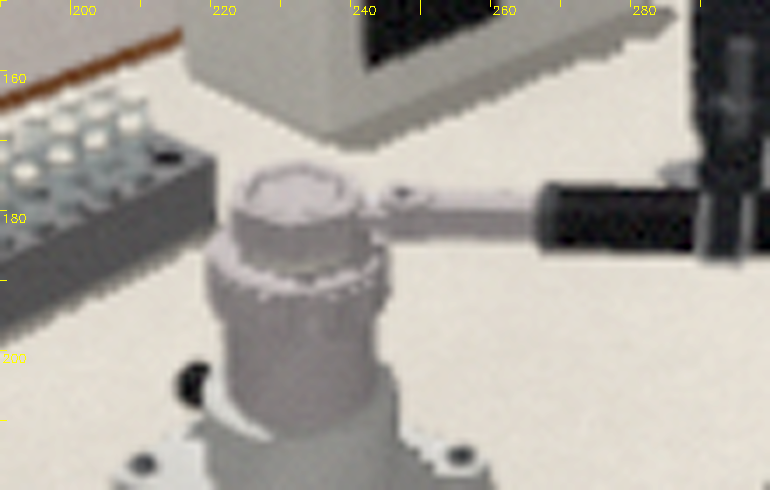

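```bash
cat >> h.py <<'E'
def head(s):
    x=tool(s)[1].as_matrix()[:,0]; return np.degrees(np.arctan2(x[1],x[0]))
def arc(s,dth,n,rr,c,z,pitch=1.2):
    h=head(s)
    for i in range(1,n+1):
        print(i,delta(s,*pose(h-dth*i/n,z,ring=rr,c=c,pitch=pitch)).round(1).tolist())
def tang(s):
    "force along handle-right (tool y) and along tool x"
    f=tool(s)[1].inv().apply(s["force"]); return f.round(2)
E
python3 - <<'E'
from h import *
from station import manip
s=manip.sense(); h=head(s);print(h,tang(s))
# ring centre estimated now from kin
c=(tool(s)[0]+down(np.radians(h-90)).apply([.1803,.0006,0]))[:2];print("c",c)
arc(s,12,8,(.1803,.0006),c,.1297)
E
```

```text
42.61353691231479 [-1.05 -0.39  1.42]
c [0.61727527 0.08194267]
1 [0.1, -4.7, 0.4, 0.1, -0.1, 1.5]
2 [0.3, -9.4, 0.4, 0.1, -0.1, 3.0]
3 [0.6, -14.1, 0.4, 0.0, -0.1, 4.5]
4 [1.0, -18.8, 0.4, -0.0, -0.1, 6.0]
5 [1.6, -23.5, 0.4, -0.0, -0.1, 7.5]
6 [2.3, -28.2, 0.4, -0.1, -0.1, 9.0]
7 [3.1, -32.8, 0.4, -0.1, -0.1, 10.5]
8 [4.1, -37.5, 0.4, -0.1, -0.1, 12.0]
```

{"fn": "drive_tool", "kwargs": {"motion": [0, 0, 0.3, 0, 0, 0, 5, 0, 0, 0.4, 0, 0, 0, 5, 0, 0, 0.4, 0, 0, 0, 5], "force": 25}}

```text
t: 10.0
tcp_pos: [0.4843, -0.0397, 0.1298]
tool_rot: [0.932, 0.363, 0.011, -0.003]
force: [-0.3, 0.5, -0.9]
finger_gap: 0.26
```

{"fn": "drive_tool", "kwargs": {"motion": [0.1, -4.7, 0.2, 0, 0, 1.5, 5, 0.3, -9.4, 0.2, 0, 0, 3, 5, 0.6, -14.1, 0.2, 0, 0, 4.5, 5, 1, -18.8, 0.2, 0, 0, 6, 5, 1.6, -23.5, 0.2, 0, 0, 7.5, 5, 2.3, -28.2, 0.2, 0, 0, 9, 5, 3.1, -32.8, 0.2, 0, 0, 10.5, 5, 4.1, -37.5, 0.2, 0, 0, 12, 5]}}

```text
t: 11.0
tcp_pos: [0.4606, -0.0094, 0.1295]
tool_rot: [0.965, 0.263, 0.01, -0.004]
force: [-4.8, -4.7, 0.8]
finger_gap: 0.26
```

```bash
python3 - <<'E'
from h import *
from station import manip
s=manip.sense(); h=head(s);print(s["t"],s["tcp_pos"],h,tang(s),s["ft_torque"],s["finger_gap"])
c=[.61727527,.08194267]
print((tool(s)[0]+down(np.radians(h-90)).apply([.1803,.0006,0]))[:2])
arc(s,12,8,(.1803,.0006),c,s["tcp_pos"][2])
E
```

```text
11.0 [ 0.46056608 -0.00935276  0.12945228] 30.525128037120083 [-6.5   1.62 -0.97] [-0.67009163  0.31608585 -0.19715141] 0.26027112270575015
[0.61618242 0.08170768]
1 [1.1, -4.4, 0.0, -0.2, -0.0, 1.5]
2 [1.3, -9.1, 0.1, -0.3, 0.0, 3.0]
3 [1.7, -13.8, 0.1, -0.3, 0.0, 4.5]
4 [2.1, -18.5, 0.1, -0.3, 0.0, 6.0]
5 [2.7, -23.2, 0.1, -0.3, 0.0, 7.5]
6 [3.4, -27.8, 0.2, -0.4, 0.0, 9.0]
7 [4.2, -32.5, 0.2, -0.4, 0.0, 10.5]
8 [5.1, -37.1, 0.2, -0.4, 0.0, 12.0]
```

```bash
python3 - <<'E'
from h import *
from station import manip
s=manip.sense()
arc(s,10,8,(.1803,.0006),np.array([.6151,.0811]),s["tcp_pos"][2])
E
```

```text
1 [-1.2, -4.0, -0.0, -0.2, -0.0, 1.2]
2 [-1.0, -7.9, 0.0, -0.2, -0.0, 2.5]
3 [-0.8, -11.8, 0.0, -0.3, 0.0, 3.7]
4 [-0.5, -15.7, 0.0, -0.3, 0.0, 5.0]
5 [-0.1, -19.7, 0.1, -0.3, 0.0, 6.2]
6 [0.4, -23.6, 0.1, -0.3, 0.0, 7.5]
7 [0.9, -27.4, 0.1, -0.4, 0.0, 8.7]
8 [1.6, -31.3, 0.1, -0.4, 0.0, 10.0]
```

{"fn": "drive_tool", "kwargs": {"motion": [-1.2, -4, 0, -0.2, 0, 1.2, 5, -1, -7.9, 0, -0.2, 0, 2.5, 5, -0.8, -11.8, 0, -0.3, 0, 3.7, 5, -0.5, -15.7, 0, -0.3, 0, 5, 5, -0.1, -19.7, 0, -0.3, 0, 6.2, 5, 0.4, -23.6, 0.1, -0.3, 0, 7.5, 5, 0.9, -27.4, 0.1, -0.4, 0, 8.7, 5, 1.6, -31.3, 0.1, -0.4, 0, 10, 5]}}

```text
t: 12.0
tcp_pos: [0.4468, 0.0186, 0.1297]
tool_rot: [0.984, 0.177, 0.011, -0.002]
force: [4.2, 2.4, -1.7]
finger_gap: 0.255
```

```bash
python3 - <<'E'
from h import *
from station import manip
s=manip.sense(); h=head(s);print(s["t"],s["tcp_pos"],h,tang(s),s["ft_torque"],s["finger_gap"])
c=(tool(s)[0]+down(np.radians(h-90)).apply([.1803,.0006,0]))[:2];print(c)
arc(s,10,8,(.1803,.0006),np.array([.6151,.0811]),s["tcp_pos"][2])
E
```

```text
12.0 [0.44684529 0.01859873 0.1296987 ] 20.432585753439746 [ 4.72 -0.76  1.85] [ 0.36053256 -1.00091434  0.16487164] 0.2552644073460999
[0.61601092 0.08098012]
1 [-0.8, -4.4, -0.0, 0.0, -0.1, 1.2]
2 [-0.6, -8.3, -0.0, -0.0, -0.1, 2.5]
3 [-0.4, -12.2, -0.0, -0.0, -0.1, 3.7]
4 [-0.1, -16.1, -0.0, -0.1, -0.1, 5.0]
5 [0.3, -20.1, -0.0, -0.1, -0.1, 6.2]
6 [0.8, -24.0, -0.0, -0.1, -0.1, 7.5]
7 [1.4, -27.9, 0.0, -0.1, -0.1, 8.7]
8 [2.0, -31.7, 0.0, -0.2, -0.1, 10.0]
```

```bash
python3 - <<'E'
from h import *
from station import manip
s=manip.sense()
arc(s,9,8,(.1803,.0006),np.array([.6161,.0813]),s["tcp_pos"][2])
E
```

```text
1 [0.2, -3.8, 0.0, 0.0, -0.1, 1.1]
2 [0.4, -7.3, 0.0, 0.0, -0.1, 2.2]
3 [0.5, -10.9, 0.0, -0.0, -0.1, 3.4]
4 [0.8, -14.4, 0.0, -0.0, -0.1, 4.5]
5 [1.1, -17.9, 0.0, -0.1, -0.1, 5.6]
6 [1.5, -21.5, 0.0, -0.1, -0.1, 6.7]
7 [2.0, -25.0, 0.0, -0.1, -0.1, 7.9]
8 [2.5, -28.5, 0.0, -0.1, -0.1, 9.0]
```

{"fn": "drive_tool", "kwargs": {"motion": [0.2, -3.8, 0, 0, 0, 1.1, 5, 0.4, -7.3, 0, 0, 0, 2.2, 5, 0.5, -10.9, 0, 0, 0, 3.4, 5, 0.8, -14.4, 0, 0, 0, 4.5, 5, 1.1, -17.9, 0, -0.1, 0, 5.6, 5, 1.5, -21.5, 0, -0.1, 0, 6.7, 5, 2, -25, 0, -0.1, 0, 7.9, 5, 2.5, -28.5, 0, -0.1, 0, 9, 5]}}

```text
t: 13.0
tcp_pos: [0.439, 0.0464, 0.1297]
tool_rot: [0.995, 0.099, 0.011, -0.002]
force: [2.2, -0.5, -0.8]
finger_gap: 0.258
```

```bash
python3 - <<'E'
from h import *
from station import manip
s=manip.sense(); h=head(s);f=snap(manip,"scene")
print(s["t"],s["tcp_pos"],h,tang(s),s["ft_torque"],s["finger_gap"])
c=(tool(s)[0]+down(np.radians(h-90)).apply([.1803,.0006,0]))[:2];print(c)
crop(f,"sc9",200,150,290,240,8)
arc(s,6,8,(.1803,.0006),np.array([.6161,.0813]),s["tcp_pos"][2])
E
```

```text
13.0 [0.43904891 0.04635423 0.12969516] 11.358697318904806 [2.04 0.9  0.88] [-0.14857167 -0.63412659 -0.05767113] 0.2575297000267374
[0.61593562 0.08127618]
1 [0.2, -2.4, 0.0, -0.1, -0.1, 0.7]
2 [0.2, -4.7, 0.0, -0.1, -0.1, 1.5]
3 [0.3, -7.1, 0.0, -0.1, -0.1, 2.2]
4 [0.4, -9.4, 0.0, -0.1, -0.1, 3.0]
5 [0.6, -11.8, 0.0, -0.1, -0.1, 3.7]
6 [0.8, -14.1, 0.0, -0.1, -0.1, 4.5]
7 [1.0, -16.5, 0.0, -0.2, -0.1, 5.2]
8 [1.2, -18.8, 0.0, -0.2, -0.1, 6.0]
```

View pics/sc9.png

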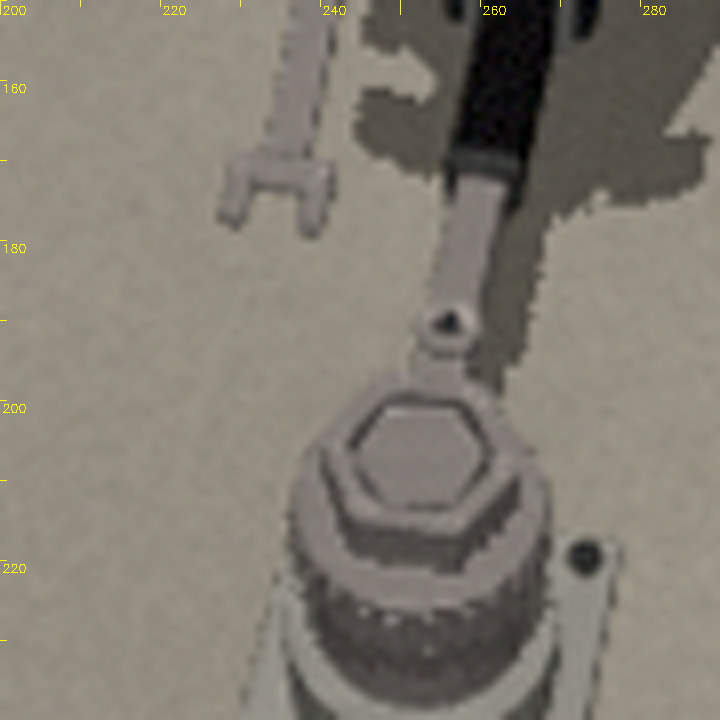

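{"fn": "drive_tool", "kwargs": {"motion": [0.2, -2.4, 0, -0.1, 0, 0.7, 5, 0.2, -4.7, 0, -0.1, 0, 1.5, 5, 0.3, -7.1, 0, -0.1, 0, 2.2, 5, 0.4, -9.4, 0, -0.1, 0, 3, 5, 0.6, -11.8, 0, -0.1, 0, 3.7, 5, 0.8, -14.1, 0, -0.1, 0, 4.5, 5, 1, -16.5, 0, -0.2, 0, 5.2, 5, 1.2, -18.8, 0, -0.2, 0, 6, 5]}}

```text
t: 14.05
tcp_pos: [0.4363, 0.0655, 0.1297]
tool_rot: [0.999, 0.046, 0.011, -0.0]
force: [0.3, -1.6, -1.2]
finger_gap: 0.258
```

```bash
python3 - <<'E'
from h import *
from station import manip
s=manip.sense(); h=head(s)
print(s["t"],s["tcp_pos"],h,tang(s),s["ft_torque"],s["finger_gap"])
c=(tool(s)[0]+down(np.radians(h-90)).apply([.1803,.0006,0]))[:2];print(c)
arc(s,6,8,(.1803,.0006),np.array([.6163,.0813]),s["tcp_pos"][2])
E
```

```text
14.05 [0.43633135 0.06545659 0.12972698] 5.287474633225548 [0.17 1.6  1.16] [-0.35185947 -0.50367479 -0.12699605] 0.2577499605664941
[0.61591944 0.08147431]
1 [0.4, -2.2, 0.0, -0.0, -0.1, 0.7]
2 [0.4, -4.5, 0.0, -0.0, -0.1, 1.5]
3 [0.5, -6.9, 0.0, -0.0, -0.1, 2.2]
4 [0.6, -9.2, 0.0, -0.1, -0.1, 3.0]
5 [0.8, -11.6, 0.0, -0.1, -0.1, 3.7]
6 [1.0, -13.9, 0.0, -0.1, -0.1, 4.5]
7 [1.2, -16.3, 0.0, -0.1, -0.1, 5.2]
8 [1.4, -18.6, 0.0, -0.1, -0.1, 6.0]
```

{"fn": "drive_tool", "kwargs": {"motion": [0, -2.3, 0, 0, 0, 0.7, 5, 0.1, -4.6, 0, 0, 0, 1.5, 5, 0.2, -7, 0, 0, 0, 2.2, 5, 0.3, -9.3, 0, 0, 0, 3, 5, 0.4, -11.7, 0, 0, 0, 3.7, 5, 0.6, -14, 0, -0.1, 0, 4.5, 5, 0.8, -16.4, 0, -0.1, 0, 5.2, 5, 1, -18.7, 0, -0.1, 0, 6, 5]}}

```text
t: 15.05
tcp_pos: [0.4356, 0.0843, 0.1297]
tool_rot: [1.0, -0.007, 0.011, -0.0]
force: [2.6, -1.6, -1.0]
finger_gap: 0.258
```

```bash
python3 - <<'E'
from h import *
from station import manip
s=manip.sense(); h=head(s)
print(s["t"],s["tcp_pos"],h,tang(s),s["ft_torque"],s["finger_gap"])
c=(tool(s)[0]+down(np.radians(h-90)).apply([.1803,.0006,0]))[:2];print(c)
arc(s,6,8,(.1803,.0006),c,s["tcp_pos"][2])
E
```

```text
15.05 [0.4356035  0.08434129 0.12971971] -0.7587097662912952 [2.59 1.55 1.07] [-0.35960536 -0.49639216 -0.20660475] 0.25843270388680867
[0.61587975 0.08135388]
1 [0.0, -2.4, 0.0, -0.0, -0.1, 0.7]
2 [0.1, -4.7, 0.0, -0.1, -0.1, 1.5]
3 [0.2, -7.1, 0.0, -0.1, -0.1, 2.2]
4 [0.3, -9.4, 0.0, -0.1, -0.1, 3.0]
5 [0.4, -11.8, 0.0, -0.1, -0.1, 3.7]
6 [0.6, -14.1, 0.0, -0.1, -0.1, 4.5]
7 [0.8, -16.5, 0.0, -0.1, -0.1, 5.2]
8 [1.1, -18.8, 0.0, -0.2, -0.1, 6.0]
```

{"fn": "drive_tool", "kwargs": {"motion": [0.3, -2.4, 0, 0, 0, 0.7, 5, 0.4, -4.7, 0, 0, 0, 1.5, 5, 0.5, -7.1, 0, 0, 0, 2.2, 5, 0.6, -9.4, 0, 0, 0, 3, 5, 0.7, -11.8, 0, 0, 0, 3.7, 5, 0.9, -14.1, 0, -0.1, 0, 4.5, 5, 1.1, -16.5, 0, -0.1, 0, 5.2, 5, 1.4, -18.8, 0, -0.1, 0, 6, 5]}}

```text
t: 16.05
tcp_pos: [0.4369, 0.1027, 0.1297]
tool_rot: [0.998, -0.059, 0.011, 0.001]
force: [-0.5, -7.2, -1.1]
finger_gap: 0.262
```

```bash
python3 - <<'E'
from h import *
from station import manip
s=manip.sense(); h=head(s)
print(s["t"],s["tcp_pos"],h,tang(s),s["ft_torque"],s["finger_gap"])
c=(tool(s)[0]+down(np.radians(h-90)).apply([.1803,.0006,0]))[:2];print(c)
arc(s,4,8,(.1803,.0006),c,s["tcp_pos"][2])
E
```

```text
16.05 [0.43690539 0.10266515 0.12970916] -6.711463338660623 [0.34 7.23 1.1 ] [-1.20686361 -0.31973809  0.11876409] 0.26172360376785636
[0.61589972 0.0809977 ]
1 [0.0, -1.6, -0.0, 0.0, -0.0, 0.5]
2 [0.0, -3.1, -0.0, 0.0, -0.0, 1.0]
3 [0.1, -4.7, -0.0, -0.0, -0.0, 1.5]
4 [0.1, -6.3, 0.0, -0.0, -0.0, 2.0]
5 [0.2, -7.9, 0.0, -0.0, -0.0, 2.5]
6 [0.3, -9.4, 0.0, -0.0, -0.0, 3.0]
7 [0.4, -11.0, 0.0, -0.1, -0.0, 3.5]
8 [0.5, -12.6, 0.0, -0.1, -0.0, 4.0]
```

{"fn": "drive_tool", "kwargs": {"motion": [0, -0.8, 0, 0, 0, 0.25, 5, 0, -1.6, 0, 0, 0, 0.5, 5]}}

```text
t: 16.3
tcp_pos: [0.437, 0.1039, 0.1297]
tool_rot: [0.998, -0.062, 0.01, 0.001]
force: [1.2, -5.7, -0.2]
finger_gap: 0.257
```

```bash
python3 - <<'E'
from h import *
from station import manip
s=manip.sense(); h=head(s)
print(s["t"],s["tcp_pos"],h,tang(s),s["ft_torque"])
E
```

```text
16.3 [0.43700834 0.10385677 0.12967137] -7.144871771691811 [1.93 5.54 0.22] [-1.06407002 -0.40266787  0.0777538 ]
```

{"fn": "drive_tool", "kwargs": {"motion": [0, -0.8, 0, 0, 0, 0.25, 5, 0, -1.6, 0, 0, 0, 0.5, 5]}}

```text
t: 16.55
tcp_pos: [0.4371, 0.1049, 0.1297]
tool_rot: [0.998, -0.066, 0.01, 0.002]
force: [0.5, -7.5, -0.7]
finger_gap: 0.262
```

```bash
python3 - <<'E'
from h import *
from station import manip
f=snap(manip,"scene");e=snap(manip,"side")
for i in range(3):
    s=manip.sense(); h=head(s);print(s["t"],s["tcp_pos"],h,tang(s),s["ft_torque"]); snap(manip,"wrist")
crop(f,"sc10",210,130,300,230,7);crop(e,"s10",215,150,315,220,7)
E
```

```text
16.65 [0.43712334 0.10492602 0.12966206] -7.5185361058216325 [1.15 5.51 0.65] [-1.15861032 -0.3783936   0.19411679]
16.7 [0.43714177 0.10489448 0.12967814] -7.519365362955475 [0.5  6.63 1.07] [-1.07651332 -0.40930989  0.25468707]
16.75 [0.43712359 0.10488569 0.12966103] -7.518785054581669 [1.76 7.23 0.28] [-1.09673973 -0.386421    0.21277041]
```

View pics/sc10.png

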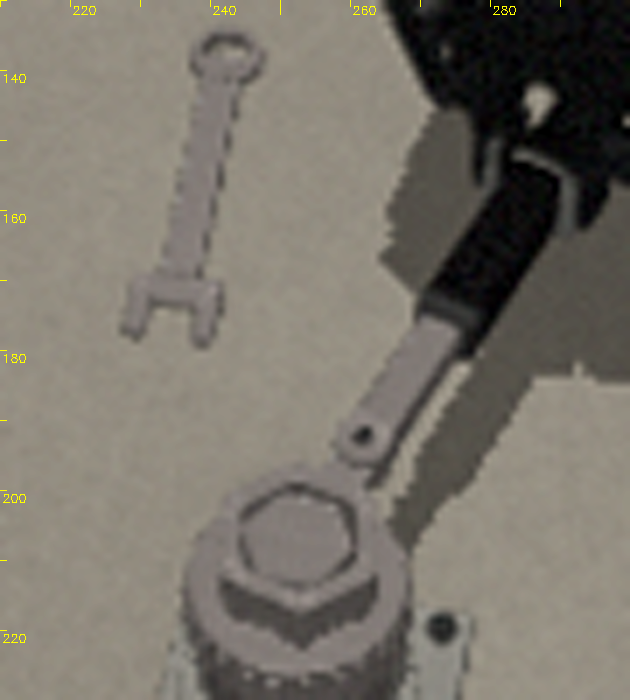

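{"fn": "drive_tool", "kwargs": {"motion": [0, -0.8, 0, 0, 0, 0.25, 5, 0, -1.6, 0, 0, 0, 0.5, 5, 0, -2.4, 0, 0, 0, 0.75, 5, 0, -3.2, 0, 0, 0, 1, 5]}}

```text
t: 17.3
tcp_pos: [0.4375, 0.1073, 0.1296]
tool_rot: [0.997, -0.073, 0.01, 0.003]
force: [0.4, -7.7, -0.9]
finger_gap: 0.262
```

```bash
python3 - <<'E'
from h import *
from station import manip
for i in range(5):
    s=manip.sense(); h=head(s);print(s["t"],s["tcp_pos"].round(4),h,tang(s),s["ft_torque"].round(2),s["finger_gap"]); snap(manip,"wrist")
E
```

```text
17.3 [0.4375 0.1073 0.1296] -8.41512650798753 [1.5  7.53 0.92] [-1.33 -0.43  0.07] 0.2623461347371291
17.35 [0.4375 0.1073 0.1296] -8.4274259546097 [2.06 9.14 0.38] [-1.34 -0.43  0.13] 0.26125651524377513
17.4 [0.4375 0.1073 0.1296] -8.40835872129007 [1.9  7.4  0.89] [-1.34 -0.42  0.11] 0.2582726616772587
17.45 [0.4375 0.1073 0.1296] -8.40930575885768 [2.25 7.03 0.12] [-1.28 -0.45  0.14] 0.26119356740106653
17.5 [0.4375 0.1073 0.1296] -8.408270644701169 [2.24 7.58 1.12] [-1.27 -0.36  0.13] 0.26232389736402484
```

{"fn": "drive_tool", "kwargs": {"motion": [0, -0.8, 0, 0, 0, 0.25, 5, 0, -1.6, 0, 0, 0, 0.5, 5, 0.1, -2.4, 0, 0, 0, 0.75, 5, 0.1, -3.2, 0, 0, 0, 1, 5]}}

```text
t: 18.05
tcp_pos: [0.4378, 0.1096, 0.1296]
tool_rot: [0.997, -0.081, 0.01, 0.004]
force: [-0.3, -8.4, 0.0]
finger_gap: 0.258
```

```bash
python3 - <<'E'
from h import *
from station import manip
for i in range(4):
    s=manip.sense(); h=head(s);print(s["t"],s["tcp_pos"].round(4),h,tang(s),s["ft_torque"].round(2),s["finger_gap"]); snap(manip,"wrist")
E
```

```text
18.05 [0.4378 0.1096 0.1296] -9.333579860604559 [1.02 8.32 0.06] [-1.38 -0.4  -0.07] 0.2579068354201426
18.1 [0.4378 0.1096 0.1296] -9.342117937918099 [0.55 8.72 0.06] [-1.42 -0.4  -0.04] 0.2645473700231089
18.15 [0.4378 0.1096 0.1296] -9.329039849585302 [1.14 7.83 0.17] [-1.31 -0.43  0.01] 0.2614092604489879
18.2 [0.4378 0.1096 0.1296] -9.325089395387561 [1.61 7.72 0.11] [-1.39 -0.39  0.01] 0.25965519274268606
```

{"fn": "drive_tool", "kwargs": {"motion": [0, -0.9, 0, 0, 0, 0.2, 5, 0, -1.8, 0, 0, 0, 0.4, 5, 0.1, -2.7, 0, 0, 0, 0.6, 5, 0.1, -3.6, 0, 0, 0, 0.8, 5]}}

```text
t: 18.75
tcp_pos: [0.4382, 0.1119, 0.1296]
tool_rot: [0.996, -0.088, 0.01, 0.005]
force: [0.8, -10.0, 0.1]
finger_gap: 0.262
```

```bash
python3 - <<'E'
from h import *
from station import manip
f=snap(manip,"scene");crop(f,"sc11",210,130,310,220,7)
for i in range(4):
    s=manip.sense(); h=head(s);print(s["t"],s["tcp_pos"].round(4),h,tang(s),s["ft_torque"].round(2),s["finger_gap"]); snap(manip,"wrist")
E
```

```text
18.8 [0.4382 0.112  0.1296] -10.127979036854194 [ 2.26 10.5   0.32] [-1.66 -0.41 -0.35] 0.26283721215327815
18.85 [0.4382 0.1119 0.1296] -10.116124950183066 [ 2.02 10.43 -0.85] [-1.69 -0.39 -0.33] 0.2584874701000378
18.9 [0.4382 0.1119 0.1296] -10.11088216231294 [1.73 9.92 0.55] [-1.66 -0.43 -0.33] 0.2607406072583342
18.95 [0.4382 0.1119 0.1296] -10.11273749488441 [1.79 9.44 0.57] [-1.68 -0.43 -0.28] 0.2618057018456982
```

View pics/sc11.png

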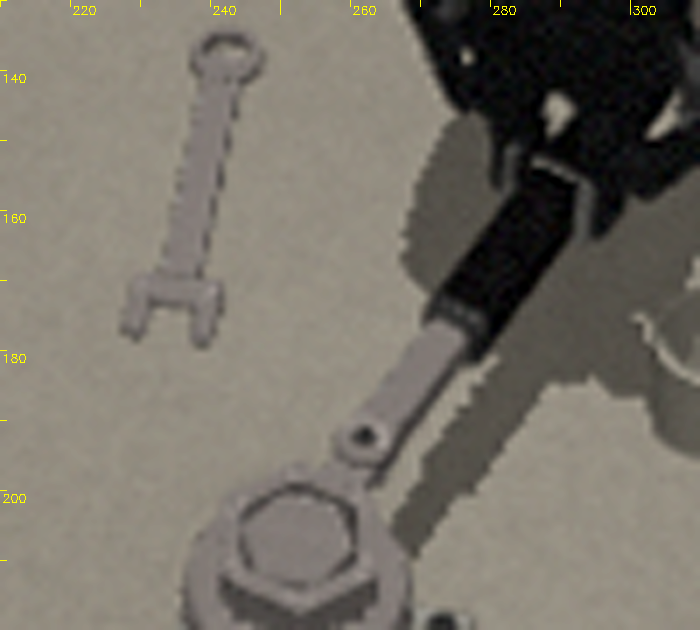

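{"fn": "drive_tool", "kwargs": {"motion": [0, -0.9, 0, 0, 0, 1.2, 5, 0, -1.8, 0, 0, 0, 1.8, 5, 0.1, -2.7, 0, 0, 0, 2.3, 5, 0.1, -3.6, 0, 0, 0, 2.7, 5, 0.2, -4.6, 0, 0, 0, 3.1, 5]}}

```text
t: 19.62
tcp_pos: [0.4393, 0.1167, 0.1295]
tool_rot: [0.993, -0.115, 0.01, 0.005]
force: [1.1, -1.7, 0.3]
finger_gap: 0.263
```

```bash
python3 - <<'E'
from h import *
from station import manip
for i in range(4):
    s=manip.sense(); h=head(s);print(s["t"],s["tcp_pos"].round(4),h,tang(s),s["ft_torque"].round(2),s["finger_gap"],s["q"][5]); snap(manip,"wrist")
E
```

```text
19.625 [0.4393 0.1167 0.1295] -13.201542848972434 [ 1.42  1.4  -0.23] [-0.21 -0.57  0.76] 0.2631367153025748 1.8362536140876358
19.675 [0.4393 0.1168 0.1296] -13.211758073436524 [-0.04  0.71 -0.3 ] [-0.24 -0.57  0.77] 0.2585142963061705 1.8365033355034064
19.725 [0.4393 0.1166 0.1295] -13.193310458958138 [0.67 1.16 0.65] [-0.11 -0.48  0.78] 0.25870081853221266 1.8360315905562001
19.775 [0.4392 0.1166 0.1295] -13.185941352314318 [0.28 0.99 0.44] [-0.15 -0.51  0.79] 0.25903637380747535 1.835794894084307
```

{"fn": "drive_tool", "kwargs": {"motion": [0, -1, 0, 0, 0, 0, 5, 0, -2, 0, 0, 0, 0, 5, 0.1, -3, 0, 0, 0, 0.2, 5, 0.2, -4, 0, 0, 0, 0.6, 5, 0.3, -5, 0, 0, 0, 1, 5, 0.4, -6, 0, 0, 0, 1.4, 5]}}

```text
t: 20.58
tcp_pos: [0.4404, 0.1215, 0.1294]
tool_rot: [0.992, -0.128, 0.009, 0.005]
force: [-1.0, -7.0, 0.4]
finger_gap: 0.263
```

```bash
python3 - <<'E'
from h import *
from station import manip
f=snap(manip,"scene");crop(f,"sc12",210,130,310,220,7);e=snap(manip,"side");crop(e,"s12",205,150,305,220,7);w=snap(manip,"wrist","w12")
for i in range(3):
    s=manip.sense(); h=head(s);print(s["t"],s["tcp_pos"].round(4),h,tang(s),s["ft_torque"].round(2),s["finger_gap"],s["q"][5]); snap(manip,"wrist")
E
```

```text
20.725 [0.4404 0.1215 0.1294] -14.746736333472011 [ 1.57  6.61 -1.14] [-1.09 -0.46 -0.06] 0.2533731836631877 1.8756192604656754
20.775 [0.4404 0.1215 0.1294] -14.74359532770285 [ 1.17  6.33 -0.32] [-1.09 -0.46 -0.05] 0.2570559174790109 1.8755711495356502
20.825 [0.4404 0.1215 0.1294] -14.745965030607136 [2.39 6.23 0.67] [-1.04 -0.45 -0.  ] 0.2595308677530493 1.8755580584061669
```

View pics/sc12.png

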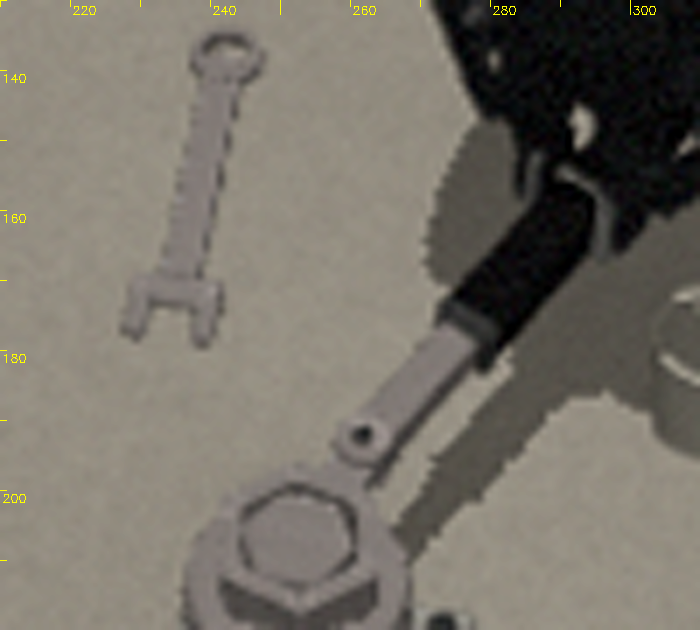

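View pics/w12.png

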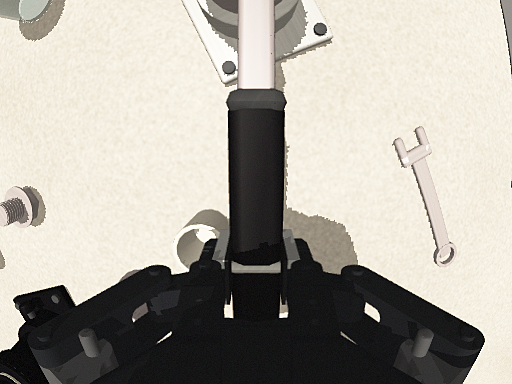

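{"fn": "drive_tool", "kwargs": {"motion": [0, -1, 0, 0, 0, 0.4, 5, 0, -2, 0, 0, 0, 0.8, 5, 0.1, -3, 0, 0, 0, 1.3, 5, 0.2, -4, 0, 0, 0, 1.7, 5, 0.3, -5, 0, 0, 0, 2.1, 5, 0.4, -6, 0, 0, 0, 2.6, 5]}}

```text
t: 21.62
tcp_pos: [0.442, 0.1272, 0.1294]
tool_rot: [0.988, -0.152, 0.009, 0.005]
force: [0.2, -4.4, 0.5]
finger_gap: 0.254
```

```bash
python3 - <<'E'
from h import *
from station import manip
for i in range(3):
    s=manip.sense(); h=head(s);print(s["t"],s["tcp_pos"].round(4),h,tang(s),s["ft_torque"].round(2),s["finger_gap"],s["q"][5]); snap(manip,"wrist")
E
```

```text
21.625 [0.442  0.1272 0.1294] -17.4301871748046 [ 1.53  4.18 -0.44] [-0.85 -0.54  0.03] 0.2543910842019002 1.9351997730403283
21.675 [0.4421 0.1273 0.1294] -17.43800583409667 [ 1.49  5.68 -1.17] [-0.97 -0.45 -0.03] 0.2602130742292912 1.9354196705371969
21.725 [0.4421 0.1272 0.1294] -17.402805671854523 [ 2.29  4.67 -0.92] [-0.91 -0.45  0.03] 0.2582801980145678 1.934763568872626
```

```bash
python3 - <<'E'
from h import *
from station import manip
s=manip.sense();z=s["tcp_pos"][2]
for x,y,h in [(.4404,.1215,-14.7),(.4393,.1167,-12.2),(.4378,.1096,-9.3),(.4369,.1027,-6.7),(.4361,.0935,-3.7),(.4358,.0843,-.76),(.4361,.0765,1.8),(.4363,.0685,4.2)]:
    print(delta(s,[x,y,z],down(np.radians(h-90))*R.from_euler('y',1.2,degrees=True)).round(1).tolist())
E
```

```text
[0.1, 5.9, 0.0, 0.4, 0.1, -2.7]
[0.5, 10.8, 0.1, 0.5, 0.1, -5.2]
[1.2, 18.0, 0.1, 0.5, 0.1, -8.1]
[2.4, 24.9, 0.2, 0.6, 0.1, -10.7]
[4.4, 33.9, 0.3, 0.7, 0.1, -13.7]
[6.9, 42.8, 0.4, 0.7, 0.1, -16.6]
[9.5, 50.1, 0.5, 0.8, 0.2, -19.2]
[12.1, 57.7, 0.6, 0.8, 0.2, -21.6]
```

{"fn": "drive_tool", "kwargs": {"motion": [0.1, 5.9, 0, 0.2, 0, -2.7, 5, 0.5, 10.8, 0, 0.3, 0, -5.2, 5, 1.2, 18, 0, 0.4, 0, -8.1, 5, 2.4, 24.9, 0, 0.5, 0, -10.7, 5, 4.4, 33.9, 0.1, 0.6, 0, -13.7, 5, 6.9, 42.8, 0.2, 0.6, 0, -16.6, 5]}}

```text
t: 22.52
tcp_pos: [0.4356, 0.0848, 0.1296]
tool_rot: [1.0, -0.008, 0.009, -0.0]
force: [0.4, -1.7, 1.6]
finger_gap: 0.254
```

```bash
python3 - <<'E'
from h import *
from station import manip
f=snap(manip,"scene");crop(f,"sc13",210,130,310,220,7)
s=manip.sense(); h=head(s);print(s["t"],s["tcp_pos"].round(4),h,tang(s),s["ft_torque"].round(2))
z=s["tcp_pos"][2]
for x,y,h in [(.4358,.0843,-.76),(.4361,.0765,1.8),(.4363,.0685,4.2)]:
    print(delta(s,[x,y,z],down(np.radians(h-90))*R.from_euler('y',1.2,degrees=True)).round(1).tolist())
E
```

```text
22.575 [0.4356 0.0841 0.1295] -0.8096690337649762 [-0.13 -0.16 -0.13] [-0.03 -0.46  0.1 ]
[0.2, -0.3, 0.0, 0.0, 0.2, -0.0]
[0.6, 7.5, 0.0, 0.1, 0.2, -2.6]
[0.9, 15.5, 0.0, 0.1, 0.2, -5.0]
```

View pics/sc13.png

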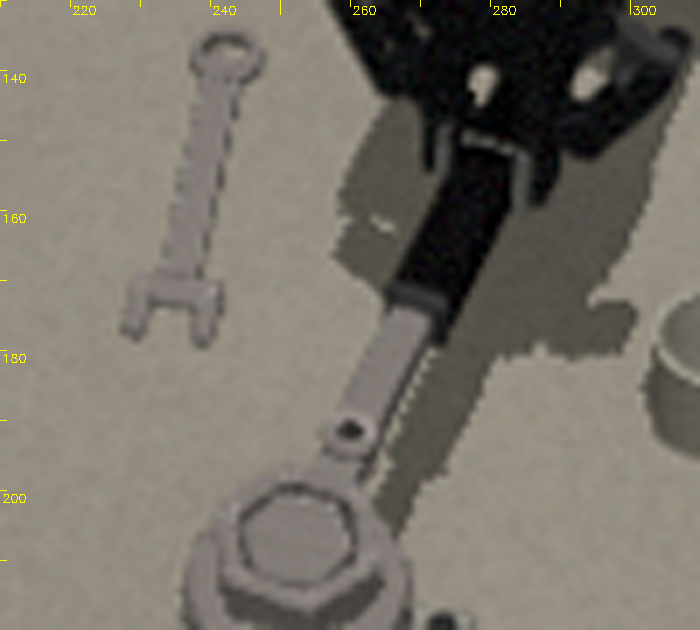

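{"fn": "drive_tool", "kwargs": {"motion": [0.2, 3.5, 0, 0, 0, -1.2, 5, 0.4, 7.5, 0, 0, 0, -2.5, 5, 0.6, 11, 0, 0, 0, -3.6, 5, 0.8, 14, 0, 0, 0, -4.6, 5, 0.8, 14, 0, 0, 0, -4.6, 5]}}

```text
t: 23.2
tcp_pos: [0.4363, 0.07, 0.1296]
tool_rot: [0.999, 0.033, 0.009, 0.0]
force: [-0.2, -0.9, 0.8]
finger_gap: 0.259
```

```bash
python3 - <<'E'
from h import *
from station import manip
f=snap(manip,"scene");crop(f,"sc14",210,130,310,220,7)
s=manip.sense(); h=head(s);print(s["t"],s["tcp_pos"].round(4),h,tang(s),s["ft_torque"].round(2))
E
```

```text
23.25 [0.4363 0.0701 0.1296] 3.7861544025939295 [ 0.11 -0.55 -1.58] [-0.05 -0.44 -0.09]
```

View pics/sc14.png

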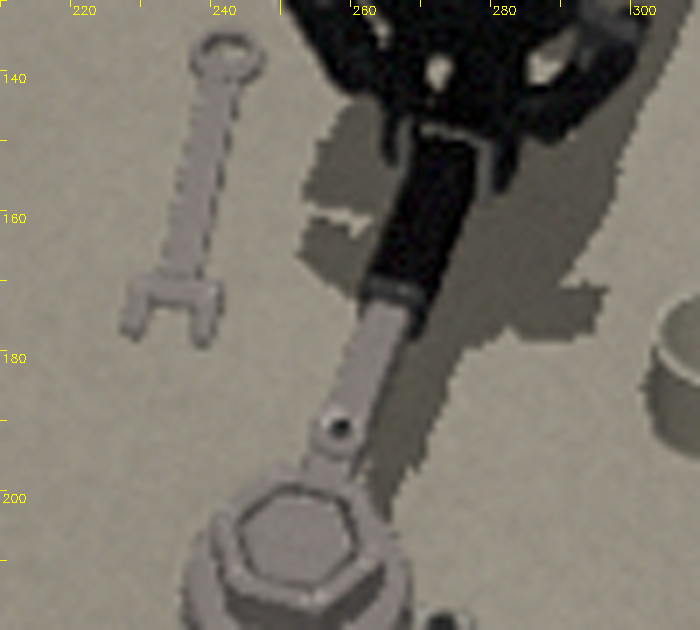

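{"fn": "drive_tool", "kwargs": {"motion": [0, 0, 0, 0, 0, 0, 5, 0, 0, 0, 0, 0, 0, 5, 0, 0, -1, 0, 0, 0, 5, 0, 0, -2, 0, 0, 0, 5, 0, 0, -4, 0, 0, 0, 5, 0, 0, -6, 0, 0, 0, 5], "force": 100}}

```text
t: 24.0
tcp_pos: [0.4355, 0.0701, 0.1353]
tool_rot: [0.999, 0.033, 0.008, 0.0]
force: [1.0, -0.2, -4.6]
finger_gap: 0.258
```

```bash
python3 - <<'E'
from h import *
from station import manip
s=manip.sense(); h=head(s);print(s["t"],s["tcp_pos"].round(4),h,tang(s),s["ft_torque"].round(2))
E
```

```text
24.0 [0.4355 0.0701 0.1353] 3.796106843788371 [0.88 0.27 4.64] [-0.03  0.2  -0.1 ]
```

{"fn": "drive_tool", "kwargs": {"motion": [0.3, 0, -2, 0, 0, 0, 5, 0.3, 0, -5, 0, 0, 0, 5, 0.3, 0, -8, 0, 0, 0, 5, 0.3, 0, -12, 0, 0, 0, 5, 0.3, 0, -16, 0, 0, 0, 5, 0.3, 0, -20, 0, 0, 0, 5]}}

```text
t: 24.75
tcp_pos: [0.4349, 0.0703, 0.1555]
tool_rot: [0.999, 0.033, 0.007, 0.0]
force: [0.2, 0.6, -3.7]
finger_gap: 0.263
```

```bash
python3 - <<'E'
from h import *
from station import manip
f=snap(manip,"scene");crop(f,"sc15",210,130,310,220,7)
s=manip.sense(); h=head(s);print(s["t"],s["tcp_pos"].round(4),h,tang(s),s["ft_torque"].round(2))
E
```

```text
24.8 [0.4353 0.0702 0.1559] 3.8058585238491083 [0.34 0.24 3.06] [-0.04  0.3   0.05]
```

View pics/sc15.png

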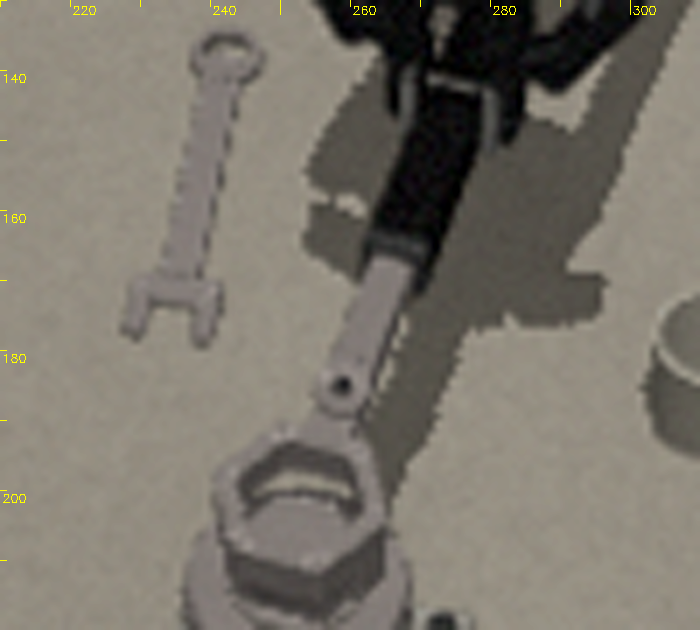

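```bash
python3 - <<'E'
from h import *
from station import manip
s=manip.sense();print(tool(s)[1].as_matrix()[:,0],tool(s)[1].as_matrix()[:,2])
r=down(np.radians(-9.5-90))*R.from_euler('y',1.2,degrees=True)
print(delta(s,[.460,-.308,.12],r).round(1))
print(delta(s,[.460,-.308,.22],r).round(1))
E
```

```text
[0.99766639 0.06636739 0.01603593] [ 1.60867979e-02 -2.32072056e-04 -9.99870572e-01]
[-1.10e+00  3.79e+02  3.64e+01 -2.00e-01  3.00e-01  1.33e+01]
[ 5.000e-01  3.791e+02 -6.360e+01 -2.000e-01  3.000e-01  1.330e+01]
```

{"fn": "drive_tool", "kwargs": {"motion": [0, 5, -45, 0, 0, 0, 5, 0, 45, -64, 0, 0, 1, 5, 0, 100, -64, 0, 0, 3, 5, 0, 155, -64, 0, 0, 5, 5, 0, 210, -64, 0, 0, 8, 5, 0, 265, -64, 0, 0, 10, 5, 0, 320, -64, 0, 0, 12, 5, 0.5, 379, -64, 0, 0, 13.3, 5]}}

```text
t: 25.8
tcp_pos: [0.4593, -0.3091, 0.2202]
tool_rot: [0.997, -0.083, 0.008, -0.001]
force: [1.2, -0.9, -3.4]
finger_gap: 0.262
```

{"fn": "drive_tool", "kwargs": {"motion": [0, 0, 5, 0, 0, 0, 5, 0, 0, 20, 0, 0, 0, 5, 0, 0, 50, 0, 0, 0, 5, 0, 0, 80, 0, 0, 0, 5, 0, 0, 110, 0, 0, 0, 5, 0, 0, 130, 0, 0, 0, 5, 0, 0, 140, 0, 0, 0, 5, 0, 0, 140, 0, 0, 0, 5]}}

```text
t: 26.8
tcp_pos: [0.461, -0.3074, 0.0794]
tool_rot: [0.997, -0.082, 0.007, -0.002]
force: [-0.1, -0.1, -3.2]
finger_gap: 0.256
```

```bash
python3 - <<'E'
from h import *
from station import manip
import pickle
s=manip.sense(); f=snap(manip,"scene"); e=snap(manip,"side"); w=snap(manip,"wrist","w16")
pickle.dump((f,e,w,s),open("w16.pkl","wb"))
print(s["t"],s["tcp_pos"],head(s),s["force"],tool(s)[1].as_matrix()[:,0])
crop(f,"sc16",60,100,210,230,5);crop(e,"s16",270,120,400,220,6)
r=down(np.radians(-9.5-90))*R.from_euler('y',1.2,degrees=True)
print(delta(s,[.460,-.308,.012],r).round(1))
E
```

```text
26.8 [ 0.46098686 -0.30743788  0.07942151] -9.460462750629418 [-0.14577315 -0.06344138 -3.19996511] [ 0.98631865 -0.16435354  0.01278408]
[-1.7  1.  67.4 -0.3  0.5  0. ]
```

View pics/sc16.png

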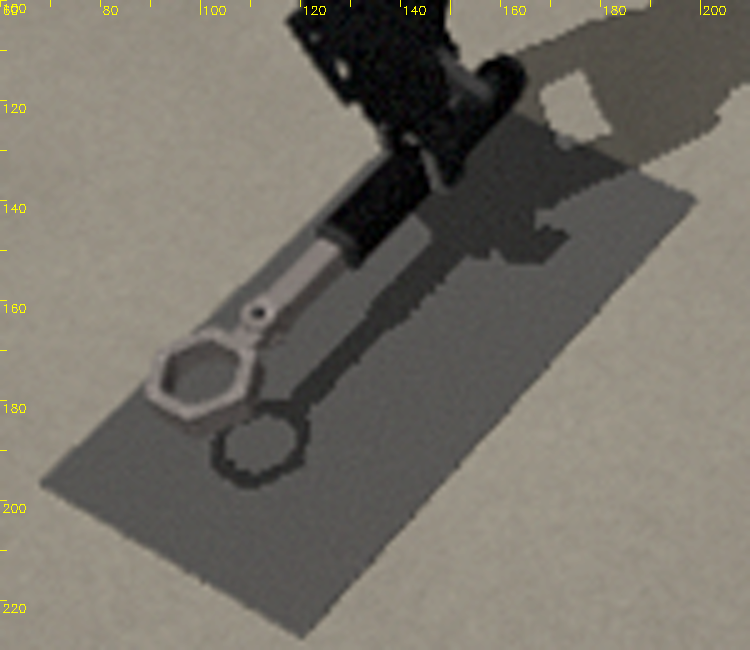

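View pics/s16.png

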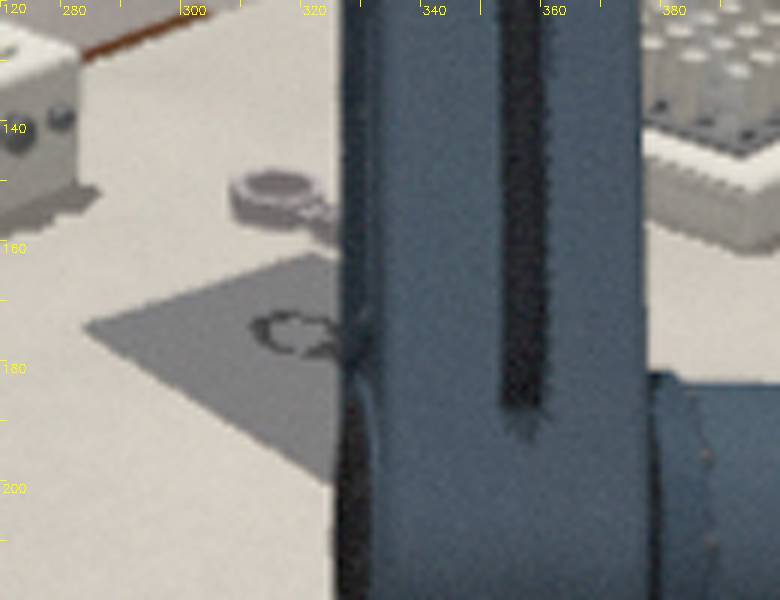

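View pics/w16.png

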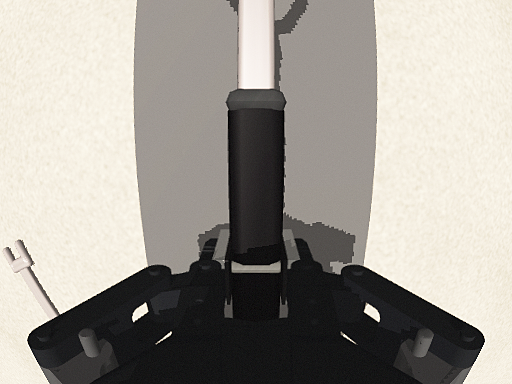

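```bash
python3 - <<'E'
from h import *
import pickle
f,e,w,s=pickle.load(open("w16.pkl","rb"))
p,r0=tool(s);h=head(s)
for dz in (-4,0,4):
    k=p+down(np.radians(h-90)).apply([.1803,.0006,0])+[0,0,.0186+dz/1000]
    print(dz,proj(e,k).round(1),proj(f,k).round(1))
E
```

```text
-4 [315.6 150.5] [ 99.7 173.9]
0 [315.7 149.4] [ 99.2 173. ]
4 [315.8 148.4] [ 98.8 172.1]
```

{"fn": "drive_tool", "kwargs": {"motion": [-0.5, 0.3, 15, 0, 0.2, 0, 5, -1, 0.6, 32, -0.2, 0.4, 0, 5, -1.5, 1, 48, -0.3, 0.5, 0, 5, -1.7, 1, 58, -0.3, 0.5, 0, 5, -1.7, 1, 64, -0.3, 0.5, 0, 5, -1.7, 1, 67.5, -0.3, 0.5, 0, 5, -1.7, 1, 67.5, -0.3, 0.5, 0, 5]}}

```text
t: 27.82
tcp_pos: [0.4613, -0.3099, 0.0135]
tool_rot: [0.996, -0.083, 0.012, 0.003]
force: [-0.6, 0.9, -3.2]
finger_gap: 0.256
```

```bash
python3 - <<'E'
from h import *
from station import manip
s=manip.sense(); print(s["tcp_pos"],head(s),s["force"],s["ft_torque"],tool(s)[1].as_matrix()[:,0])
E
```

```text
[ 0.46133143 -0.30994676  0.01346769] -9.50597551837395 [-0.63276347  0.88400488 -3.22875109] [0.02995873 0.24079892 0.01523441] [ 0.98595808 -0.16509851  0.02508264]
```

Now slow small steps down to contact.

{"fn": "drive_tool", "kwargs": {"motion": [0, 0, 1, 0, 0, 0, 5, 0, 0, 2, 0, 0, 0, 5, 0, 0, 3, 0, 0, 0, 5, 0, 0, 4, 0, 0, 0, 5, 0, 0, 5, 0, 0, 0, 5]}}

```text
t: 28.45
tcp_pos: [0.4615, -0.31, 0.0084]
tool_rot: [0.996, -0.083, 0.012, 0.003]
force: [-0.7, -0.2, -3.4]
finger_gap: 0.257
```

{"fn": "drive_tool", "kwargs": {"motion": [0, 0, 0.5, 0, 0, 0, 5, 0, 0, 1, 0, 0, 0, 5, 0, 0, 1.5, 0, 0, 0, 5]}}

```text
t: 28.82
tcp_pos: [0.4615, -0.31, 0.0069]
tool_rot: [0.996, -0.083, 0.012, 0.003]
force: [-0.2, 0.5, -2.4]
finger_gap: 0.259
```

```bash
python3 - <<'E'
from h import *
from station import manip
s=manip.sense(); print(s["tcp_pos"],head(s),s["force"],s["ft_torque"],tool(s)[1].as_matrix()[:,0])
E
```

```text
[ 0.46149477 -0.31000607  0.00689303] -9.508993078340803 [-0.17154234  0.53845451 -2.42650446] [0.04799054 0.27061191 0.01209529] [ 0.98594867 -0.16515031  0.02511156]
```

{"fn": "drive_tool", "kwargs": {"motion": [0, 0, 0.5, 0, 0, 0, 5, 0, 0, 1, 0, 0, 0, 5, 0, 0, 1, 0, 0, 0, 5]}}

```text
t: 29.2
tcp_pos: [0.4615, -0.31, 0.0058]
tool_rot: [0.996, -0.083, 0.012, 0.003]
force: [0.0, -0.3, -3.0]
finger_gap: 0.26
```

```bash
python3 - <<'E'
from h import *
from station import manip
s=manip.sense(); print(s["tcp_pos"],head(s),s["force"],s["ft_torque"]); f=snap(manip,"scene");crop(f,"sc17",60,100,210,230,5)
E
```

```text
[ 0.46150868 -0.30996513  0.00583472] -9.504224007353852 [ 0.02931467 -0.33171283 -3.04319349] [0.06835238 0.35323117 0.0255562 ]
```

View pics/sc17.png

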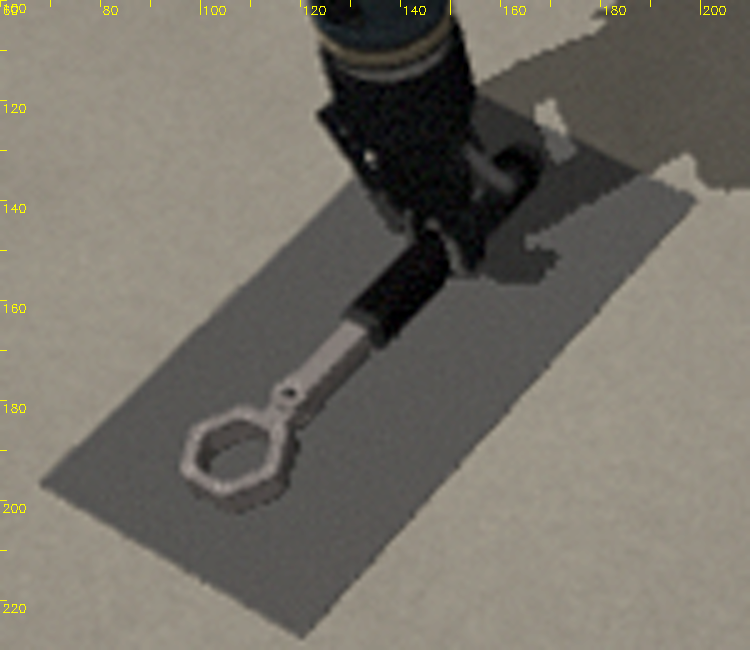

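{"fn": "drive_tool", "kwargs": {"motion": [0, 0, 0.2, 0, -0.3, 0, 5, 0, 0, 0.4, 0, -0.6, 0, 5, 0, 0, 0.6, 0, -0.8, 0, 5, 0, 0, 0.6, 0, -0.8, 0, 5]}}

```text
t: 29.75
tcp_pos: [0.4613, -0.3099, 0.0058]
tool_rot: [0.997, -0.083, 0.005, 0.002]
force: [-4.1, 0.8, 5.4]
finger_gap: 0.258
```

```bash
python3 - <<'E'
from h import *
from station import manip
for i in range(2):
  s=manip.sense(); print(s["tcp_pos"],head(s),s["force"],s["ft_torque"],tool(s)[1].as_matrix()[:,0]);snap(manip,"wrist")
E
```

```text
[ 0.46131698 -0.30994275  0.00579734] -9.499065841624846 [-4.11549544  0.80665298  5.43608541] [0.1439607  0.36631137 0.00732967] [ 0.9862297  -0.16502172  0.01089963]
[ 0.46130934 -0.30990479  0.00575316] -9.501487503334099 [-4.49058711  2.00203252  5.39482874] [ 0.09826124  0.33224213 -0.00149785] [ 0.98622223 -0.16506332  0.01094594]
```

{"fn": "drive_tool", "kwargs": {"motion": [0, 0, -0.5, 0, -0.4, 0, 5, 0, 0, -0.5, 0, -0.8, 0, 5, 0, 0, -0.5, 0, -0.8, 0, 5], "force": 20}}

```text
t: 30.22
tcp_pos: [0.4614, -0.31, 0.0067]
tool_rot: [0.997, -0.083, -0.002, 0.002]
force: [-3.4, 1.7, 6.4]
finger_gap: 0.257
```

```bash
python3 - <<'E'
from h import *
from station import manip
s=manip.sense(); print(s["tcp_pos"],head(s),s["force"],s["ft_torque"],tool(s)[1].as_matrix()[:,0],s["finger_gap"])
E
```

```text
[ 0.4613636  -0.30999093  0.00665182] -9.496486234985172 [-3.44665268  1.65577862  6.41734047] [0.1111824  0.28853576 0.01497019] [ 0.98629106 -0.16498634 -0.00307592] 0.2567963774407105
```

{"fn": "drive_tool", "kwargs": {"motion": [0, 0, 0, 0, 0, 0, 23, 0, 0, 0, 0, 0, 0, 24, 0, 0, 0, 0, 0, 0, 26, 0, 0, 0, 0, 0, 0, 30, 0, 0, 0, 0, 0, 0, 40, 0, 0, 0, 0, 0, 0, 50]}}

```text
t: 30.98
tcp_pos: [0.4614, -0.31, 0.0066]
tool_rot: [0.997, -0.083, -0.002, 0.002]
force: [0.6, -0.4, -0.1]
finger_gap: 0.585
```

```bash
python3 - <<'E'
from h import *
from station import manip
s=manip.sense(); print(s["t"],s["tcp_pos"],head(s),s["force"],s["finger_gap"]);w=snap(manip,"wrist","w18")
E
```

```text
30.975 [ 0.46144378 -0.31004299  0.00664777] -9.498384623847402 [ 0.56297533 -0.36581136 -0.09583458] 0.5849003186240033
```

View pics/w18.png

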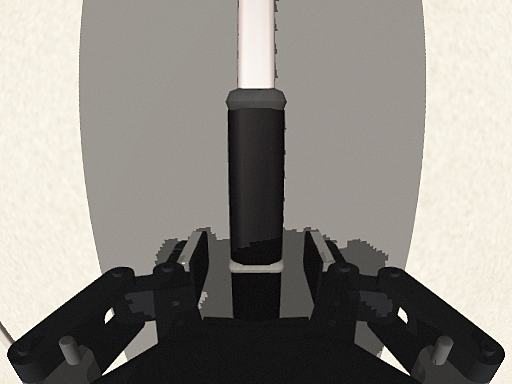

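Released, lying between the open fingers. Lift straight up and inspect everything.

{"fn": "drive_tool", "kwargs": {"motion": [0, 0, -10, 0, 0, 0, 50, 0, 0, -30, 0, 0, 0, 60, 0, 0, -70, 0, 0, 0, 70, 0, 0, -110, 0, 0, 0, 80, 0, 0, -160, 0, 0, 0, 85, 0, 0, -210, 0, 0, 0, 85, 0, 0, -230, 0, 0, 0, 85, 0, 0, -230, 0, 0, 0, 85]}}

```text
t: 32.02
tcp_pos: [0.4629, -0.31, 0.2391]
tool_rot: [0.997, -0.083, 0.0, 0.003]
force: [-0.7, -0.3, -0.8]
finger_gap: 0.992
```

```bash
python3 - <<'E'
from h import *
from station import manip
s=manip.sense(); print(s["t"],s["tcp_pos"],s["force"]);w=snap(manip,"wrist","w19");f=snap(manip,"scene","sc19");e=snap(manip,"side","s19")
crop(f,"sc19a",60,100,210,230,5);crop(f,"sc19b",215,190,290,265,8);crop(e,"s19b",195,165,275,235,8)
E
```

```text
32.025 [ 0.46294816 -0.31001898  0.23911685] [-0.67121083 -0.25550895 -0.79688214]
```

View pics/w19.png

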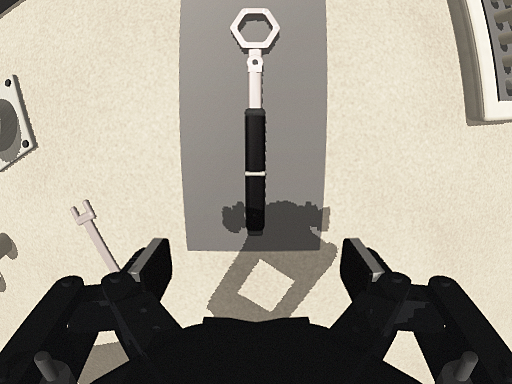

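View pics/sc19.png

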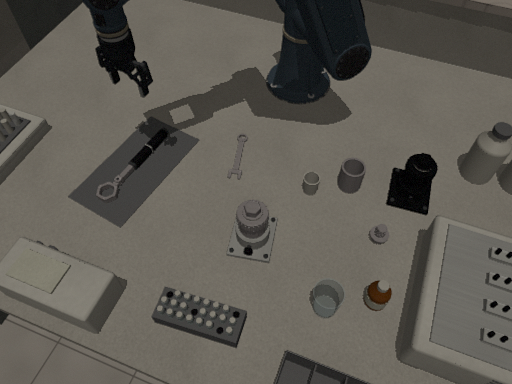

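View pics/sc19b.png

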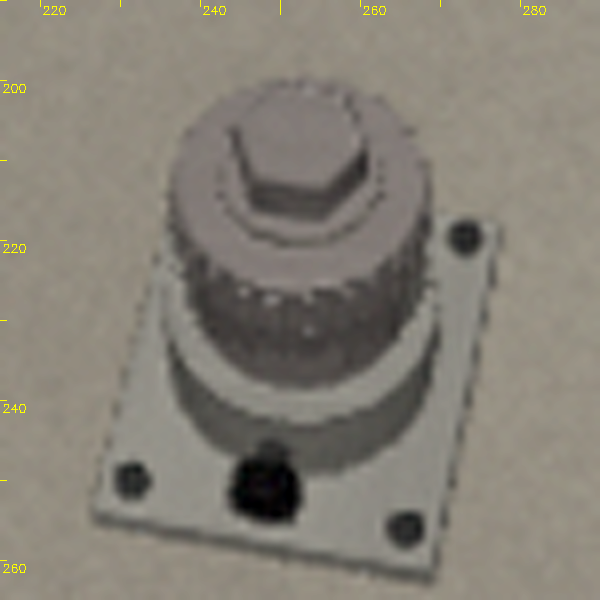

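View pics/s19.png

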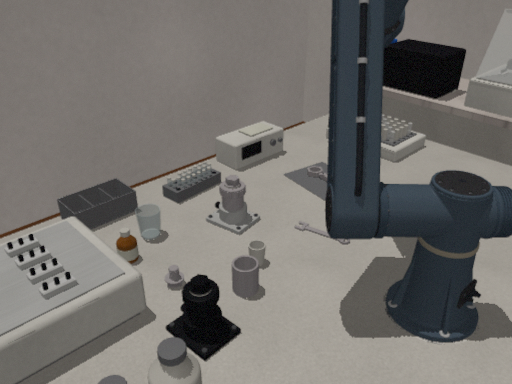

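```bash
python3 - <<'E'
from h import *
from station import manip
f=snap(manip,"scene")
V=[(246.2,213.4),(255.7,213.7),(261,208.5),(244.2,206)]
c=np.array([.6164,.0817])+0
W=np.array([onz(f,u,v-1,.15)[:2] for u,v in V]);print((np.degrees(np.arctan2((W-c)[:,1],(W-c)[:,0]))%60).round(1),np.hypot(*(W-c).T).round(4))
manip.sign_off()
E
```

```text
[45.3 43.8 36.5 47.3] [0.0234 0.0213 0.0211 0.0188]
the job is handed in; nothing more can be done
```

The job is handed in at about 32 s of the 72 s allowed. The wrench was used on the aluminium holder's screw and is back on the mat.

**Seating:** the ring was lowered over the hexagon until it rested on the collar. The camera views and the tool height both agreed that it was fully down.

**Tightening:** I turned the handle clockwise through the free travel until the screw came up hard. The torque at the joint's pin peaked at about 1.15 N m (roughly 1.5 N m on the screw). It then fell steadily to about 0.65 N m as I pulled on slowly. I stopped there, at an estimated 0.19 rad of give, well short of the 0.35 rad stop.

**Return:** I let the load off and turned the ring back into its slack. It came off with about 1 N of drag, and I laid it along the middle of the mat and released it there. My last pictures show handle and ring both over the mat, and the holder and bystanders where they were.

**Checks that were not clean:**
- **Screw angle:** the final pictures put the screw's turn at about 29°, with a scatter of several degrees between the corners I measured. From the handle angles I had expected nearer 38°. I could not settle which is right. If the 29° reading is right, the ring was near the edge of its slack rather than centred when I lifted it. The pictures showed no sign of the screw turning back.
- **Grip during the pull:** even at the 25 N grip the fingers passed a twist of up to about 0.8 N m to the handle, more than a light hold should. The pin torque above allows for it, and the screw stayed at about 1.5 N m, below the 2.4 N m limit.
- **Laying down:** the rear of the handle touched the mat first and was levelled there, pressing with about 10 N at most.
- **Seal:** I had no direct reading of it.

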